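# Charge and close the lab shaker pot

### The arm

A 6-joint arm with a two-finger parallel gripper is mounted at the origin on the work surface. World frame = base frame: x ahead of the robot, y to its left, z up, the work surface at z = 0. Lengths are in mm, angles in rad, forces in N, time in s.
With the tool pointing down it reaches from about 275 to 850 mm from the base axis. Payload 19 kg.
Tool frame: the origin (TCP) lies midway between the tips of the shut fingers; the grasp point (between the pads) lies 19 mm behind it; z points along the fingers, y is the line along which they close (so a half turn about z gives the same grasp; the last joint's range is limited). The gripper opens to 85 mm and grips with 20 to 120 N. Pads are 22 mm wide; open, the fingers measure 114 mm over their backs; the gripper's body (76 mm by 85 mm) begins 54 mm behind the grasp point. The pads swing forward as they close: fully open they stand 13 mm farther back than shut.
Start: joints at [1.194, 0.15, 1.437, -0, 1.554, -0.134], TCP at [138.247, 558.099, 207.667] pointing down, gripper open.
Joint ranges: [-2.8, 2.8], [-0.68, 2.1], [0.12, 2.68], [-1.39, 4.53], [0.16, 2.79], [-2.81, 2.81]. Speed limits (rad/s): [1.89, 1.89, 2.22, 3.01, 3.01, 3.01].

### API

Orientations are given as a rotation vector (axis times angle).
In Python, from plant import bot gives the robot as it stands.
- The arm moves only by the shell command python3 -m crank 'ROWS' [OPENING] [FORCE]. ROWS is JSON, a list of rows, each an object with "delta_pos": the shift along the tool's x, y, z in cm, a list of three; "rot": the turn, a rotation vector about the tool's x, y, z in degrees, a list of three. In form: [{"delta_pos": [tx, ty, tz], "rot": [ax, ay, az]}, ...]. A call has 1 to 20 rows; each row is the pose to reach, as a shift and turn from the pose commanded when the call began, along the tool's axes at that moment; what a row does not reach only later rows make up. A row lasts 1/10 s, in which the tool goes at most 50 mm and 8.59 degrees, less where a joint would pass 70% of its speed; a pose out of reach is approached as far as the arm can. A call with a gripper value outside its range is refused whole. OPENING is the gripper's target within -1 to 1 (fully open at 1, half-way at 0, shut at -1), set as the call begins (- or left out, the last holds). The fingers move at their own pace and stop on an object; FORCE is the grip in N (left out, the last holds). Time passes only in rows, so rows that repeat a pose let the fingers close. It gives the time, the measured TCP pose, the force, the opening and the grip force at its end, in the units of the state.
- bot.sense(): the state, without advancing time (a new reading comes with each control period).
- bot.capture(name): name is "scene" or "top" or "wrist"; returns a dict with "pixels" (480x640x3 uint8, red, green, blue), "camera_matrix" (3x3 intrinsics, pixels), "D" ([k1, k2, p1, p2, k3] as OpenCV has them; the pictures are not rectified), "origin" and "attitude" of the camera in the world. Camera axes: x right, y down, z forward; pixel columns grow to the right and rows downward; lengths in mm; the calibration is good to about 2 mm. A picture is of the moment at which its call begins. There is no depth.
- bot.hand_in(): hands the job in; it is judged then, once.
The state is a dict: "time": time; "joints": joint angles; "dq": joint speeds; "joint_efforts": joint torques, N m; "tcp_pos": TCP position; "ee_rot": TCP orientation; "force": force on the tool from outside, world axes, zero at the start; "torque": the same for the moment, N m; "grip_width": finger opening in mm; "grip_force": force on a finger pad.
Only numpy, scipy, OpenCV 4.12 (cv2) and the standard library are available. Lean on these libraries where they do the work, as an engineer would, in place of code of your own. Each camera call takes 0.05 s, during which the arm holds its last target. There are 200 camera calls.

### The job

Carry the mesh rinse basket to the shaker pot and tip it so that all the grinding balls roll out through its spout into the pot's well, and stand the empty basket level in the drip tray again. With all the balls in the pot, lower the cover plate over the pot's two locating pins until it lies flush, and only then slide every ballast spool that is there onto the cover's spindle, stacked flat. Leave the beaker, the jar and the slide box where they are.

Things in the scene. Friction and masses are not known exactly. Their poses are not given: they have to be found in the camera images.
- pot_rim (a point): Shaker pot: fixed steel block 130 (x) x 200 (y) x 75 mm high, with an open well in its top, 114 (x) x 132 (y) mm, 55 mm deep. Point: centre of the well's mouth, level with the block's flat top. Axes of the block, z up. At y = +83 and -83 mm on its top stand two locating pins, 10 mm diameter, 22 mm tall, tapering to 4 mm over the last 10 mm.
- tray_floor (a point): Drip tray: fixed flat steel tray 200 (x) x 180 (y) mm with a rim 4 mm thick whose top is 8 mm above the bench. Point: centre of the tray's upper floor face, 3 mm above the bench. x and y run along its sides.
- basket_grip (a point): Grip of the mesh basket: flat black block 14 mm thick (basket x), 44 mm wide (y), 28 mm tall (z), in the middle of an arch that spans the basket in y (102 mm wide). Point: its centre, 100 mm above the basket's underside. Axes: x towards the spout, z up. The basket reaches 46 mm behind and 69 mm ahead of this point, 51 mm to either side.
- basket_spout (a point): Middle of the basket's spout lip: 69 mm ahead (basket x) of the grip point and 78 mm below it (22 mm above the underside).
- basket: Mesh basket (loose, about 250 g empty) standing in the tray, walls 48 mm high. Origin: centre of the underside, 5 mm ahead of the grip point, 100 mm below. Front walls converge to a notch 66 mm wide; a ramp rising 24 degrees up to the lip holds the balls while level. They roll out when it is tipped spout-down well past 24 degrees; 45 to 50 empties it.
- cover_grip (a point): Spindle of the cover plate: upright steel, 14 mm diameter, at the plate's centre; its top is 68 mm above the plate's underside, the last 8 mm tapering to 6 mm. The plate is lifted by it. Point: on its axis, 45 mm above the plate's underside, so 45 mm above pot_rim when seated. z up along it, y along the plate's length.
- cover: Cover plate (loose, aluminium, about 400 g), 124 (x) x 200 (y) x 6 mm, flat on the bench. Through holes of 15 mm diameter at y = +83 and -83 mm go over the pot's pins, either way round. Origin: centre of the underside.
- ball0_center (a point): Centre of a white ceramic grinding ball, 18 mm diameter, 18 g, in the basket at the start. May be absent (None).
- ball1_center (a point): Centre of a white ceramic grinding ball, 18 mm diameter, 18 g, in the basket at the start. May be absent (None).
- ball2_center (a point): Centre of a white ceramic grinding ball, 18 mm diameter, 18 g, in the basket at the start. May be absent (None).
- ball3_center (a point): Centre of a white ceramic grinding ball, 18 mm diameter, 18 g, in the basket at the start. May be absent (None).
- ball4_center (a point): Centre of a white ceramic grinding ball, 18 mm diameter, 18 g, in the basket at the start. May be absent (None).
- ball5_center (a point): Centre of a white ceramic grinding ball, 18 mm diameter, 18 g, in the basket at the start. May be absent (None).
- ball6_center (a point): Centre of a white ceramic grinding ball, 18 mm diameter, 18 g, in the basket at the start. May be absent (None).
- ball7_center (a point): Centre of a white ceramic grinding ball, 18 mm diameter, 18 g, in the basket at the start. May be absent (None).
- spool0_mid (a point): Ballast spool (loose, dark steel, 250 g): flanged bobbin 54 mm in diameter and 24 mm high, standing on the bench; top flange 11 mm thick, waist 5 mm, bottom flange 8 mm; through bore 18 mm in diameter. The point is on its axis, half-way up (12 mm). z along the axis. May be absent (None).
- spool1_mid (a point): Ballast spool (loose, dark steel, 250 g): flanged bobbin 54 mm in diameter and 24 mm high, standing on the bench; top flange 11 mm thick, waist 5 mm, bottom flange 8 mm; through bore 18 mm in diameter. The point is on its axis, half-way up (12 mm). z along the axis. May be absent (None).
- spool2_mid (a point): Ballast spool (loose, dark steel, 250 g): flanged bobbin 54 mm in diameter and 24 mm high, standing on the bench; top flange 11 mm thick, waist 5 mm, bottom flange 8 mm; through bore 18 mm in diameter. The point is on its axis, half-way up (12 mm). z along the axis. May be absent (None).
- beaker: Glass beaker, 66 mm diameter, 85 mm high, a bystander; origin at the centre of its underside.
- jar: Amber glass jar, 56 mm diameter, about 85 mm high, a bystander; origin at the centre of its underside.
- slidebox: Grey box of microscope slides, 85 x 60 x 28 mm, a bystander; origin at the centre of its underside.

How it is judged (in metres and radians):
On the way, in this order (a step that is already met when the one before it is completed fails the run):
1. the basket is tipped (more than 23 degrees) with its spout over the pot (angle between basket_grip's own z axis and vertical above 0.4 rad and horizontal distance between basket_spout and pot_rim below 0.11 m and z of basket_spout in the frame of pot_rim above -0.04 m), for 0.1 s.
2. all the balls are in the pot's well (x of ball0_center in the frame of pot_rim between -0.058 and 0.058 m and y of ball0_center in the frame of pot_rim between -0.067 and 0.067 m and z of ball0_center in the frame of pot_rim between -0.075 and -0.005 m and x of ball1_center in the frame of pot_rim between -0.058 and 0.058 m and y of ball1_center in the frame of pot_rim between -0.067 and 0.067 m and z of ball1_center in the frame of pot_rim between -0.075 and -0.005 m and x of ball2_center in the frame of pot_rim between -0.058 and 0.058 m and y of ball2_center in the frame of pot_rim between -0.067 and 0.067 m and z of ball2_center in the frame of pot_rim between -0.075 and -0.005 m and x of ball3_center in the frame of pot_rim between -0.058 and 0.058 m and y of ball3_center in the frame of pot_rim between -0.067 and 0.067 m and z of ball3_center in the frame of pot_rim between -0.075 and -0.005 m and x of ball4_center in the frame of pot_rim between -0.058 and 0.058 m and y of ball4_center in the frame of pot_rim between -0.067 and 0.067 m and z of ball4_center in the frame of pot_rim between -0.075 and -0.005 m and x of ball5_center in the frame of pot_rim between -0.058 and 0.058 m and y of ball5_center in the frame of pot_rim between -0.067 and 0.067 m and z of ball5_center in the frame of pot_rim between -0.075 and -0.005 m and x of ball6_center in the frame of pot_rim between -0.058 and 0.058 m and y of ball6_center in the frame of pot_rim between -0.067 and 0.067 m and z of ball6_center in the frame of pot_rim between -0.075 and -0.005 m and x of ball7_center in the frame of pot_rim between -0.058 and 0.058 m and y of ball7_center in the frame of pot_rim between -0.067 and 0.067 m and z of ball7_center in the frame of pot_rim between -0.075 and -0.005 m), for 0.2 s.
3. the cover lies flush on the pot over both pins (all of step 2 and horizontal distance between cover_grip and pot_rim below 0.005 m and z of cover_grip in the frame of pot_rim between 0.042 and 0.0475 m and angle between the y axis of cover_grip and the y axis of pot_rim, either way round below 0.06 rad and angle between cover_grip's own z axis and vertical below 0.03 rad), for 0.2 s.
4. every spool that is there is stacked flat on the spindle of the seated cover (horizontal distance between each of spool0_mid, spool1_mid, spool2_mid and cover_grip below 0.006 m and z of spool0_mid in the frame of cover_grip between -0.045 and 0.026 m and angle between the z axis of each of spool0_mid, spool1_mid, spool2_mid and the z axis of cover_grip, either way round below 0.06 rad and z of spool1_mid in the frame of cover_grip between -0.045 and 0.026 m and z of spool2_mid in the frame of cover_grip between -0.045 and 0.026 m and horizontal distance between cover_grip and pot_rim below 0.005 m and z of cover_grip in the frame of pot_rim between 0.042 and 0.0475 m and angle between the y axis of cover_grip and the y axis of pot_rim, either way round below 0.06 rad and angle between cover_grip's own z axis and vertical below 0.03 rad), for 0.2 s.
At the end, for the whole second after the job is handed in: All balls in the well; cover flush (centred within 5 mm, height 3 mm, level 1.7 deg); every spool on the spindle (within 6 mm of its axis, flat within 3.4 deg, not on its tip); basket level on the tray floor, grip within 70 mm of the tray centre; all at rest (all of step 2 and all of step 4 and horizontal distance between basket_grip and tray_floor below 0.07 m and z of basket_grip in the frame of tray_floor between 0.094 and 0.1035 m and angle between basket_grip's own z axis and vertical below 0.05 rad and linear speed of each of basket, cover below 0.03 m/s); the robot touches nothing.
It fails at once if the beaker is pushed more than 30 mm from its place (distance of beaker from where it was at the start of the episode above 0.03 m).
It fails at once if the jar is pushed more than 30 mm from its place (distance of jar from where it was at the start of the episode above 0.03 m).
It fails at once if the slidebox is pushed more than 30 mm from its place (distance of slidebox from where it was at the start of the episode above 0.03 m).
Of ball0, ball1, ball2, ball3, ball4, ball5, ball6, ball7 only 4 to 8 are there at a start; the rules pass over those that are not, and their reading is None.
Of spool0, spool1, spool2 only 2 to 3 are there at a start; the rules pass over those that are not, and their reading is None.
At some moment in a run one of cover, spool0, spool1, spool2 may be knocked a few centimetres aside while the robot is not near it.
It also fails if it takes over 208 s, if anything falls off the work surface, if the arm or the gripper's body presses on something with over 40 N, if the wrist force passes 120 N, or if a joint passes its speed limit or range.

## Working session

There is one attempt and no reset: what is moved stays moved. The work goes in short steps, Python scripts to look and compute and a shell command to move; the robot and the scene stay as the last step left them, time stands still between calls to the robot, and variables do not carry over. Pictures are saved under pics/ and viewed, at most 14 in all, crops included, and the job is handed in when it is done.

```bash
ls; mkdir -p pics
python3 - <<'E'
from plant import bot
import cv2
print(bot.sense())
for n in ("scene","top","wrist"):
    c=bot.capture(n); cv2.imwrite(f"pics/{n}0.png",c["pixels"][:,:,::-1]); print(n,c["camera_matrix"],c["D"],c["origin"],c["attitude"])
E
```

```text
pics
{'time': 0.0, 'joints': array([ 1.19399885e+00,  1.51001030e-01,  1.43802383e+00, -8.66464177e-06,
        1.55379288e+00, -1.34009756e-01]), 'dq': array([ 0.00086548, -0.00147831,  0.00145818,  0.00010558, -0.00040318,
       -0.00053555]), 'joint_efforts': array([ 2.40357251e-03, -7.13033009e+01, -5.70899069e+01,  1.16722122e-04,
        8.54623737e-03,  3.77582160e-05]), 'tcp_pos': array([138.16251174, 557.87516888, 207.07050011]), 'ee_rot': array([-3.80397309e-01, -3.11817365e+00,  1.86519123e-03]), 'force': array([ 0.58160462, -0.47821748,  0.13706839]), 'torque': array([0.03371149, 0.04320865, 0.09021712]), 'grip_force': 0.0, 'grip_width': 85.24791447639443}
scene [[622.97203116   0.         320.8351527 ]
 [  0.         622.97203116 229.67272937]
 [  0.           0.           1.        ]] [-0.12991348  0.          0.          0.          0.        ] [ 930.77327953  644.07537545 1299.91674079] [-0.6261718  -2.84176197  0.78036146]
top [[447.76072808   0.         315.02962302]
 [  0.         447.76072808 240.66432833]
 [  0.           0.           1.        ]] [-0.08192023  0.          0.          0.          0.        ] [ 434.78265429   43.12382646 1044.96029775] [-2.1690368   2.13237551 -0.23202333]
wrist [[355.15883755   0.         321.16048349]
 [  0.         355.15883755 232.87161234]
 [  0.           0.           1.        ]] [-0.02229893  0.          0.          0.          0.        ] [ 65.60512564 577.0262132  374.43777276] [2.27626803 1.78288561 0.2692702 ]
```

View pics/scene0.png

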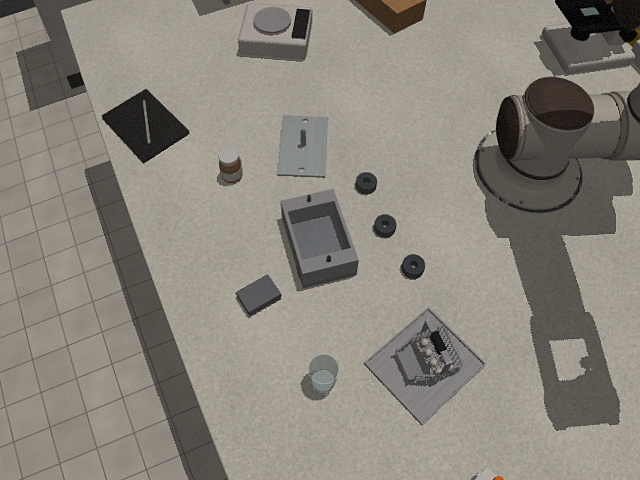

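View pics/top0.png

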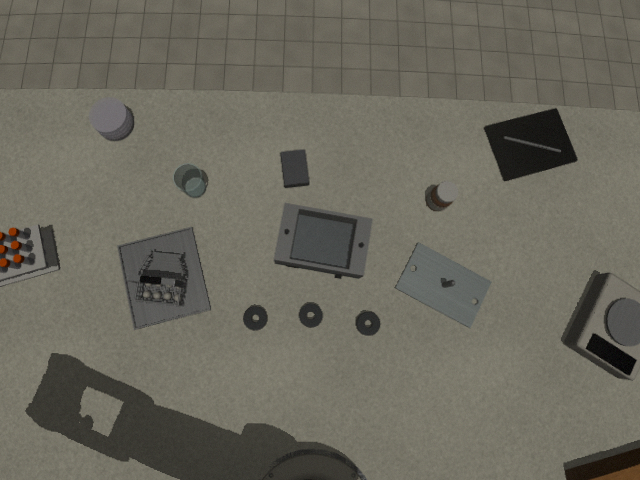

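The scene view shows the pot (320,240), cover (303,147), spools (366,183), (385,226), (413,266), and the tray with basket (425,360). The top view shows the same: pot (323,240), spools (255,317), (311,314), (368,323), cover (443,285), basket (162,280).

```bash
cat > h.py <<'E'
import numpy as np, cv2, os
from scipy.spatial.transform import Rotation as R
from plant import bot
def Rm(c): return R.from_rotvec(np.array(c["attitude"],float)).as_matrix()
def ray(c,uv):
    n=cv2.undistortPoints(np.array(uv,float).reshape(-1,1,2),c["camera_matrix"],np.array(c["D"])).reshape(-1,2)
    d=np.c_[n,np.ones(len(n))]@Rm(c).T
    return np.array(c["origin"],float),d/np.linalg.norm(d,axis=1)[:,None]
def plane(c,uv,z):
    o,d=ray(c,uv); return o+d*((z-o[2])/d[:,2])[:,None]
def proj(c,P):
    P=np.array(P,float).reshape(-1,3); r=Rm(c).T; t=-r@np.array(c["origin"],float)
    return cv2.projectPoints(P,cv2.Rodrigues(r)[0],t,c["camera_matrix"],np.array(c["D"]))[0].reshape(-1,2)
def tri(obs):
    A=np.zeros((3,3));b=np.zeros(3)
    L=[]
    for c,uv in obs:
        o,d=ray(c,uv);d=d[0];M=np.eye(3)-np.outer(d,d);A+=M;b+=M@o;L.append((o,M))
    X=np.linalg.solve(A,b); return X,[round(float(np.linalg.norm(M@(X-o))),1) for o,M in L]
def cap(n,tag=None):
    c=bot.capture(n)
    if tag: cv2.imwrite(f"pics/{tag}.png",c["pixels"][:,:,::-1])
    return c
def delta(pos,rot=None):
    "tool-frame shift (cm) and turn (deg) from present measured pose to target pos (mm), R (matrix)"
    s=bot.sense(); r=R.from_rotvec(s["ee_rot"]).as_matrix()
    dp=r.T@(np.array(pos)-s["tcp_pos"])/10
    rv=np.zeros(3) if rot is None else np.degrees(R.from_matrix(r.T@rot).as_rotvec())
    return dp.round(2),rv.round(1)
def down(yaw):
    "tool pointing down, tool y (closing line) at angle yaw (deg) from world x"
    a=np.radians(yaw);y=np.array([np.cos(a),np.sin(a),0]);z=np.array([0,0,-1.]);return np.c_[np.cross(y,z),y,z]
E
python3 - <<'E'
from h import *
s=cap("scene");t=cap("top")
cv2.imwrite("pics/tc.png",cv2.resize(t["pixels"][220:340,105:225,::-1],(600,600),interpolation=cv2.INTER_CUBIC))
tp=bot.sense()["tcp_pos"]; print(proj(s,tp),proj(t,tp))
pr=lambda *a:print(*[np.round(x,1) for x in a])
# rough plane casts
pr("spools top z24",plane(t,[[255,317],[311,314],[368,323]],24),plane(s,[[366,183],[385,226],[413,266]],24))
pr("pot top corners z75",plane(t,[[285,205],[372,217],[364,277],[275,264]],75))
print("pins");pr(tri([(t,(286,231)),(s,(328,259))]));pr(tri([(t,(362,244)),(s,(309,199))]))
pr("cover",plane(t,[[418,244],[490,284],[470,327],[395,285]],6))
pr("tray",plane(t,[[118,246],[193,228],[211,309],[135,328]],8),plane(s,[[428,309],[485,362],[425,423],[365,363]],8))
for n,p in (("beaker",(195,187)),("jar",(432,202)),("box",(295,175))): pr(n,plane(t,p,0))
E
```

```text
[[662.19969175 337.57544977]] [[  7.82563832 475.53068785]]Traceback (most recent call last):
  File "<stdin>", line 7, in <module>
  File "<stdin>", line 5, in <lambda>
    return _wrapfunc(a, 'round', decimals=decimals, out=out)
    return _wrapit(obj, method, *args, **kwds)
    result = getattr(arr, method)(*args, **kwds)
numpy._core._exceptions._UFuncNoLoopError: ufunc 'multiply' did not contain a loop with signature matching types (dtype('<U14'), dtype('float64')) -> None
```

View pics/tc.png

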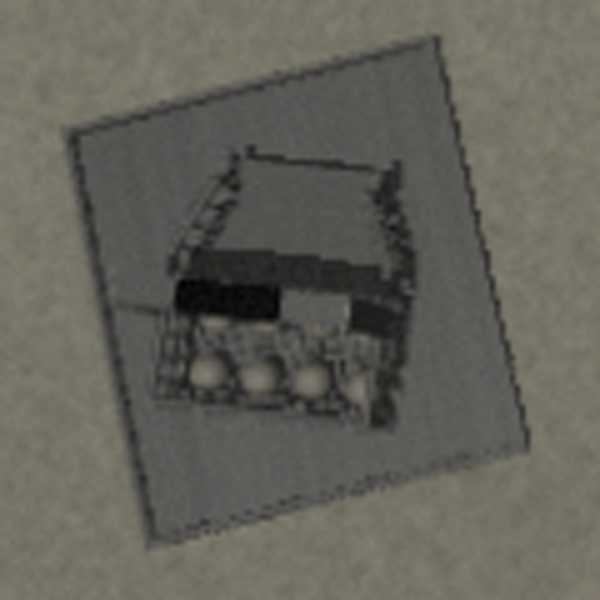

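View pics/wrist0.png

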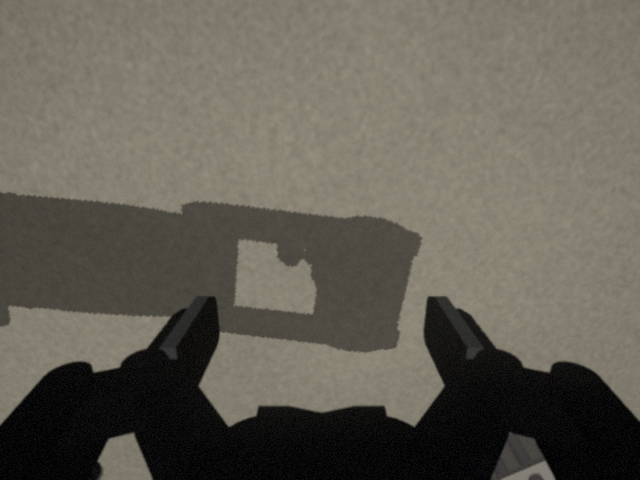

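The top crop shows the spout side up (+x), the black grip at crop (228,298) and about 4+ balls at the back row. The wrist view shows only bare bench.

Run:
```python
from h import *
np.set_printoptions(precision=1,suppress=True)
s=cap("scene");t=cap("top")
def blobs(c,roi,f,amin=20):
    x0,y0,x1,y1=roi;im=c["pixels"][y0:y1,x0:x1];m=f(im).astype(np.uint8)
    n,l,st,ce=cv2.connectedComponentsWithStats(m)
    return [(ce[i]+[x0,y0],st[i][4],cv2.minAreaRect(np.argwhere(l==i)[:,::-1].astype(np.float32)+[x0,y0])) for i in range(1,n) if st[i][4]>=amin]
dark=lambda th:(lambda im:im.max(2)<th)
for nm,c,roi in (("t",t,(125,265,200,300)),("s",s,(425,320,460,365))):
    for b in blobs(c,roi,dark(28)): print("grip",nm,b)
print("spool top z24 t\n",plane(t,[[255,317],[311,314],[368,323]],24),"\n",plane(s,[[366,183],[385,226],[413,266]],24))
for nm,c,rois in (("t",t,[(240,302,272,332),(295,300,327,330),(352,308,384,340)]),("s",s,[(352,168,382,198),(370,210,402,242),(398,250,430,282)])):
    for r in rois: 
        for b in blobs(c,r,dark(75),60): print("spool",nm,b[:2],plane(c,b[0],12)[0])
print("pot corners z75\n",plane(t,[[285,205],[372,217],[364,277],[275,264]],75))
print("pins",tri([(t,(286,231)),(s,(328,259))]),tri([(t,(362,244)),(s,(309,199))]))
print("cover\n",plane(t,[[418,244],[490,284],[470,327],[395,285]],6))
print("tray\n",plane(t,[[118,246],[193,228],[211,309],[135,328]],8),"\n",plane(s,[[428,309],[485,362],[425,423],[365,363]],8))
for n,p in (("beaker",(195,187)),("jar",(432,202)),("box",(295,175))): print(n,plane(t,p,0))
print("basket back corners crop z48",plane(t,[[105+155/5,220+400/5],[105+390/5,220+428/5]],0), "spout lip z22",plane(t,[[105+240/5,220+155/5],[105+395/5,220+165/5]],48))
```

```text
Traceback (most recent call last):
cv2.error: OpenCV(4.12.0) /io/opencv/modules/imgproc/src/convhull.cpp:143: error: (-215:Assertion failed) total >= 0 && (depth == CV_32F || depth == CV_32S) in function 'convexHull'
```

```bash
cat >> h.py <<'E'
np.set_printoptions(precision=1,suppress=True)
def blobs(c,roi,f,amin=20):
    x0,y0,x1,y1=roi;im=c["pixels"][y0:y1,x0:x1];m=f(im).astype(np.uint8)
    n,l,st,ce=cv2.connectedComponentsWithStats(m)
    return [(ce[i]+[x0,y0],int(st[i][4]),cv2.minAreaRect((np.argwhere(l==i)[:,::-1]+[x0,y0]).astype(np.float32))) for i in range(1,n) if st[i][4]>=amin]
dark=lambda th:(lambda im:im.max(2)<th)
E
python3 - <<'E'
from h import *
s=cap("scene");t=cap("top")
for nm,c,roi in (("t",t,(125,265,200,300)),("s",s,(425,320,460,365))):
    for b in blobs(c,roi,dark(28)): print("grip",nm,b)
print("spool top z24 t\n",plane(t,[[255,317],[311,314],[368,323]],24),"\n",plane(s,[[366,183],[385,226],[413,266]],24))
for nm,c,rois in (("t",t,[(240,302,272,332),(295,300,327,330),(352,308,384,340)]),("s",s,[(352,168,382,198),(370,210,402,242),(398,250,430,282)])):
    for r in rois: 
        for b in blobs(c,r,dark(75),60): print("spool",nm,b[:2],plane(c,b[0],12)[0])
print("pot corners z75\n",plane(t,[[285,205],[372,217],[364,277],[275,264]],75))
print("pins",tri([(t,(286,231)),(s,(328,259))]),tri([(t,(362,244)),(s,(309,199))]))
print("cover\n",plane(t,[[418,244],[490,284],[470,327],[395,285]],6))
print("tray\n",plane(t,[[118,246],[193,228],[211,309],[135,328]],8),"\n",plane(s,[[428,309],[485,362],[425,423],[365,363]],8))
for n,p in (("beaker",(195,187)),("jar",(432,202)),("box",(295,175))): print(n,plane(t,p,0))
print("basket back corners z0",plane(t,[[105+155/5,220+400/5],[105+390/5,220+428/5]],0), "notch z48",plane(t,[[105+240/5,220+155/5],[105+395/5,220+165/5]],48))
E
```

```text
grip t (array([150.2, 279.4]), 139, ((150.00003051757812, 279.5000305175781), (20.34614372253418, 6.643638610839844), 4.763641834259033))
grip s (array([437.1, 343.2]), 99, ((437.4000549316406, 342.3000183105469), (21.466251373291016, 9.391485214233398), 63.43495178222656))
spool top z24 t
 [[ 435.9  132.7   24. ]
 [ 444.6    7.    24. ]
 [ 425.9 -122.4   24. ]] 
 [[ 430.5 -116.1   24. ]
 [ 446.6   15.1   24. ]
 [ 438.4  138.1   24. ]]
spool t (array([255. , 317.2]), 460) [435.6 133.7  12. ]
spool t (array([310.4, 314.5]), 441) [443.5   8.   12. ]
spool t (array([367.4, 322.6]), 458) [ 426.8 -123.    12. ]
spool s (array([365.7, 183.2]), 377) [ 426.7 -123.1   12. ]
spool s (array([384.4, 226. ]), 410) [443.4   8.6  12. ]
spool s (array([412.6, 266.3]), 446) [435.  133.7  12. ]
pot corners z75
 [[ 683.    70.3   75. ]
 [ 660.2 -124.6   75. ]
 [ 525.5 -105.8   75. ]
 [ 550.5   88.7   75. ]]
pins (array([623.4,  66.1,  80.3]), [0.5, 0.5]) (array([596.5, -99.9,  78.6]), [1.9, 1.9])
cover
 [[ 612.9 -247.     6. ]
 [ 519.4 -420.9    6. ]
 [ 417.9 -367.2    6. ]
 [ 514.3 -189.6    6. ]]
tray
 [[593.2 460.7   8. ]
 [639.7 286.9   8. ]
 [452.2 235.1   8. ]
 [405.4 406.4   8. ]] 
 [[454.9 242.2   8. ]
 [403.7 405.6   8. ]
 [588.4 464.4   8. ]
 [642.3 294.9   8. ]]
beaker [[742.  290.3   0. ]]
jar [[ 719.1 -286.6    0. ]]
box [[778.  50.   0.]]
basket back corners z0 [[469.1 411.3   0. ]
 [458.7 301.4   0. ]] notch z48 [[577.4 364.3  48. ]
 [574.4 294.2  48. ]]
```

Run:
```python
from h import *
s=cap("scene");t=cap("top");w=cap("wrist")
g,e=tri([(t,(150.2,279.4)),(s,(437.1,343.2))]);print("grip",g,e)
b=cv2.boxPoints(blobs(t,(125,265,200,300),dark(28))[0][2]);print("block corners z114",plane(t,b,114))
st=bot.sense();r=R.from_rotvec(st["ee_rot"]).as_matrix();print("tool axes\n",r,"\ncam in tool",r.T@(np.array(w["origin"])-st["tcp_pos"]),"cam axes in tool\n",r.T@Rm(w))
for y in (-8,172): print(y,delta([g[0],g[1],270],down(y)))
```

```text
grip [510.2 346.9 104.3] [1.3, 1.3]
block corners z114 [[502.8 366.3 114. ]
 [516.5 366.  114. ]
 [513.6 323.6 114. ]
 [499.9 323.9 114. ]]
tool axes
 [[-1.   0.2 -0. ]
 [ 0.2  1.  -0. ]
 [ 0.  -0.  -1. ]] 
cam in tool [  75.1    0.9 -167.3] cam axes in tool
 [[ 0.  -1.  -0.3]
 [ 1.   0.   0. ]
 [ 0.  -0.3  1. ]]
-8 (array([-41.2, -11.6,  -6.2]), array([-0. ,  0. , 84.1]))
172 (array([-41.2, -11.6,  -6.2]), array([ -0. ,  -0. , -95.9]))
```

```bash
python3 -m crank '[{"delta_pos":[-41.2,-11.6,-6.2],"rot":[0,0,84]},{"delta_pos":[-41.2,-11.6,-6.2],"rot":[0,0,84]},{"delta_pos":[-41.2,-11.6,-6.2],"rot":[0,0,84]},{"delta_pos":[-41.2,-11.6,-6.2],"rot":[0,0,84]},{"delta_pos":[-41.2,-11.6,-6.2],"rot":[0,0,84]},{"delta_pos":[-41.2,-11.6,-6.2],"rot":[0,0,84]},{"delta_pos":[-41.2,-11.6,-6.2],"rot":[0,0,84]},{"delta_pos":[-41.2,-11.6,-6.2],"rot":[0,0,84]},{"delta_pos":[-41.2,-11.6,-6.2],"rot":[0,0,84]},{"delta_pos":[-41.2,-11.6,-6.2],"rot":[0,0,84]},{"delta_pos":[-41.2,-11.6,-6.2],"rot":[0,0,84]},{"delta_pos":[-41.2,-11.6,-6.2],"rot":[0,0,84]},{"delta_pos":[-41.2,-11.6,-6.2],"rot":[0,0,84]},{"delta_pos":[-41.2,-11.6,-6.2],"rot":[0,0,84]},{"delta_pos":[-41.2,-11.6,-6.2],"rot":[0,0,84]},{"delta_pos":[-41.2,-11.6,-6.2],"rot":[0,0,84]}]' 1 80
python3 - <<'E'
from h import *
w=cap("wrist","w1"); print(bot.sense()["joints"]); print(proj(w,[510,347,104]), proj(w,bot.sense()["tcp_pos"]))
E
```

```text
time: 2.2
tcp_pos: [510.0, 346.7, 269.8]
ee_rot: [2.368, 2.064, 0.0]
force: [0.0, -0.3, -1.1]
grip_width: 85.3
grip_force: 0.0
[ 0.5  0.2  1.2 -0.   1.7  0.6]
[[320.1 205.7]] [[319.3 278.8]]
```

View pics/w1.png

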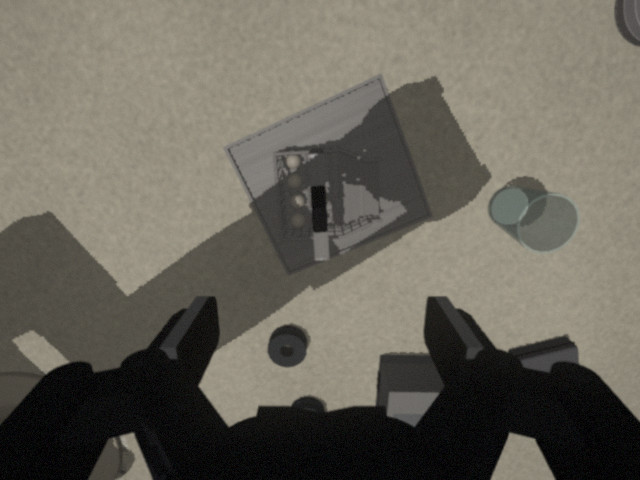

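The wrist view shows the tray, with the grip at (319,208) nearly aligned with the tool axes and balls on the left (back) side.

Run:
```python
from h import *
w=cap("wrist");t=cap("top");s=cap("scene")
for b in blobs(w,(300,170,340,240),dark(22),80):
    bx=cv2.boxPoints(b[2]); p=plane(w,bx,114); print(b[0],b[1],b[2],"\n",p)
    print("tri",tri([(w,b[0]),(t,(150.2,279.4)),(s,(437.1,343.2))]))
    pts=np.argwhere(w["pixels"][170:240,300:340].max(2)<22)[:,::-1]+[300,170]
    P=plane(w,pts,114)[:,:2]; c=P-P.mean(0); print("mean",P.mean(0),"axis",np.degrees(np.arctan2(*np.linalg.svd(c,full_matrices=False)[2][0][::-1])))
tc=[[230,150],[381,77],[430,215],[290,272]];p=plane(w,tc,8);print(p,p.mean(0))
# ball blobs
im=cv2.cvtColor(w["pixels"],cv2.COLOR_RGB2GRAY)
print(delta([0,0,0],down(-8)))
cv2.imwrite("pics/w1c.png",cv2.resize(w["pixels"][130:270,230:400,::-1],(680,560),interpolation=cv2.INTER_CUBIC))
```

```text
[317.8 196.8] 172 ((318.0, 197.5), (21.0, 12.0), 90.0) 
 [[505.4 367.6 114. ]
 [516.3 366.1 114. ]
 [513.7 346.5 114. ]
 [502.6 348.  114. ]]
tri (array([509.4, 349.8,  99. ]), [5.0, 0.4, 4.7])
mean [509.5 356.6] axis -96.06915242305156
[[410.3 406.4   8. ]
 [594.2 461.7   8. ]
 [640.9 294.7   8. ]
 [455.3 242.3   8. ]] [525.2 351.3   8. ]
(array([-41.3, -45.8,  27. ]), array([-0. ,  0. ,  0.1]))
```

View pics/w1c.png

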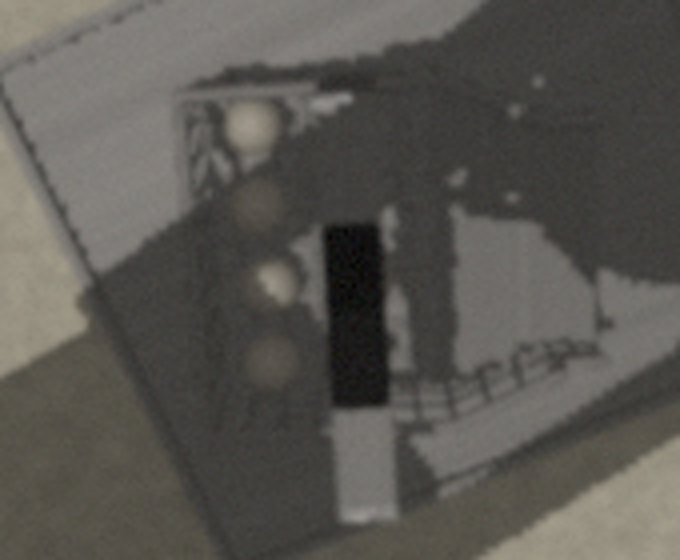

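The crop shows the grip's top face with edges (323,223)-(330,408), about yaw -6°, and four balls at the back. Descend and grasp.

```bash
python3 - <<'E'
from h import *
w=cap("wrist");p=plane(w,[[310.75,185.75],[325.5,185.75],[327,232],[312.5,232]],114);print(p,p.mean(0))
E
python3 -m crank '[{"delta_pos":[0,0,5],"rot":[0,0,-2.5]},{"delta_pos":[0,0,9],"rot":[0,0,-2.5]},{"delta_pos":[0,0,13],"rot":[0,0,-2.5]},{"delta_pos":[0,0,16],"rot":[0,0,-2.5]},{"delta_pos":[0,0,17.5],"rot":[0,0,-2.5]},{"delta_pos":[0,0,18.5],"rot":[0,0,-2.5]},{"delta_pos":[0,0,18.5],"rot":[0,0,-2.5]},{"delta_pos":[0,0,18.5],"rot":[0,0,-2.5]}]'
```

```text
[[504.6 368.7 114. ]
 [518.  366.9 114. ]
 [513.5 322.8 114. ]
 [499.8 324.7 114. ]] [508.9 345.8 114. ]
time: 3.25
tcp_pos: [510.9, 346.8, 86.1]
ee_rot: [2.323, 2.114, 0.003]
force: [0.5, -0.1, 0.6]
grip_width: 85.5
grip_force: 0.0
```

```bash
python3 -m crank '[{"delta_pos":[0,-0.1,0],"rot":[0,0,0]},{"delta_pos":[0,-0.1,0],"rot":[0,0,0]},{"delta_pos":[0,-0.1,0],"rot":[0,0,0]},{"delta_pos":[0,-0.1,0],"rot":[0,0,0]},{"delta_pos":[0,-0.1,0],"rot":[0,0,0]},{"delta_pos":[0,-0.1,0],"rot":[0,0,0]},{"delta_pos":[0,-0.1,0],"rot":[0,0,0]},{"delta_pos":[0,-0.1,0],"rot":[0,0,0]},{"delta_pos":[0,-0.1,0],"rot":[0,0,0]},{"delta_pos":[0,-0.1,0],"rot":[0,0,0]}]' -1 90; python3 -c "
from h import *
print(bot.sense()['joints'],R.from_rotvec(bot.sense()['ee_rot']).as_matrix())"
```

```text
time: 4.25
tcp_pos: [509.2, 346.7, 85.0]
ee_rot: [-2.324, -2.114, -0.0]
force: [-2.8, 0.2, 5.8]
grip_width: 11.0
grip_force: 88.6
[0.5 0.3 1.5 0.  1.3 0.6] [[ 0.1  1.   0. ]
 [ 1.  -0.1  0. ]
 [ 0.   0.  -1. ]]
```

```bash
python3 -m crank '[{"delta_pos":[0,0,-0.5],"rot":[0,0,0]},{"delta_pos":[0,0,-1.5],"rot":[0,0,0]},{"delta_pos":[0,0,-3],"rot":[0,0,0]},{"delta_pos":[0,0,-5],"rot":[0,0,0]},{"delta_pos":[0,0,-7],"rot":[0,0,0]},{"delta_pos":[0,0,-9],"rot":[0,0,0]},{"delta_pos":[0,0,-11],"rot":[0,0,0]},{"delta_pos":[0,0,-13],"rot":[0,0,0]},{"delta_pos":[0,0,-14.5],"rot":[0,0,0]},{"delta_pos":[0,0,-15.5],"rot":[0,0,0]},{"delta_pos":[0,0,-16],"rot":[0,0,0]},{"delta_pos":[0,0,-16],"rot":[0,0,0]}]'
python3 - <<'E'
from h import *
np.set_printoptions(precision=4,suppress=True)
s=bot.sense();print(s["joints"],s["tcp_pos"],s["ee_rot"],s["grip_width"])
t=cap("top");sc=cap("scene")
# pot refine: edges by bright lip; pins darkest spots near
for c,rois in ((t,[(279,224,294,238),(355,237,370,251)]),(sc,[(322,250,335,266),(303,190,316,206)])):
    for r in rois:
        for b in blobs(c,r,dark(50),4): print(b[0],b[1],b[2][1])
x=[c["pixels"] for c in (t,sc)]
cv2.imwrite("pics/pot.png",np.hstack([cv2.resize(x[0][195:285,268:378,::-1],(400,327),interpolation=3),cv2.resize(x[1][185:290,275:365,::-1],(400,467),interpolation=3)[:327]]) )
E
```

```text
time: 5.45
tcp_pos: [509.4, 346.6, 244.9]
ee_rot: [2.324, 2.114, 0.0]
force: [0.1, 0.8, -4.7]
grip_width: 10.7
grip_force: 88.2
[ 0.4725  0.2278  1.2718 -0.0001  1.6417  0.567 ] [509.3517 346.5539 244.9411] [2.3238 2.114  0.0003] 10.738387378355442
[286.2857 231.3571] 14 (3.0, 3.0)
[360.5    244.7143] 14 (3.0, 3.0)
[328.4211 258.6842] 19 (5.0, 3.0)
[308.625 198.5  ] 16 (2.9104275703430176, 6.063390731811523)
```

Run:
```python
from h import *
np.set_printoptions(precision=2,suppress=True)
t=cap("top");sc=cap("scene")
a=tri([(t,(286.3,231.4)),(sc,(328.4,258.7))]);b=tri([(t,(360.5,244.7)),(sc,(308.6,198.5))]);print(a,b,(a[0]+b[0])/2)
print(delta([509,-2,190],down(-9)))
```

```text
(array([622.43,  65.59,  80.17]), [0.3, 0.3]) (array([596.12, -97.75,  81.63]), [0.5, 0.5]) [609.27 -16.08  80.9 ]
(array([-34.68,   3.29,   5.4 ]), array([-0.1,  0. ,  3.6]))
```

```bash
python3 -m crank '[{"delta_pos":[-0.7,0.1,0.1],"rot":[0,0,0.1]},{"delta_pos":[-2,0.2,0.3],"rot":[0,0,0.3]},{"delta_pos":[-4,0.4,0.6],"rot":[0,0,0.4]},{"delta_pos":[-6.5,0.6,1],"rot":[0,0,0.7]},{"delta_pos":[-9,0.9,1.4],"rot":[0,0,0.9]},{"delta_pos":[-11.5,1.1,1.8],"rot":[0,0,1.2]},{"delta_pos":[-14,1.3,2.2],"rot":[0,0,1.5]},{"delta_pos":[-16.5,1.6,2.6],"rot":[0,0,1.7]},{"delta_pos":[-19,1.8,3],"rot":[0,0,2]},{"delta_pos":[-21.5,2,3.3],"rot":[0,0,2.2]},{"delta_pos":[-24,2.3,3.7],"rot":[0,0,2.5]},{"delta_pos":[-26.5,2.5,4.1],"rot":[0,0,2.8]},{"delta_pos":[-29,2.8,4.5],"rot":[0,0,3]},{"delta_pos":[-31.2,3,4.9],"rot":[0,0,3.2]},{"delta_pos":[-33,3.1,5.1],"rot":[0,0,3.4]},{"delta_pos":[-34.2,3.2,5.3],"rot":[0,0,3.5]},{"delta_pos":[-34.7,3.3,5.4],"rot":[0,0,3.6]},{"delta_pos":[-34.7,3.3,5.4],"rot":[0,0,3.6]},{"delta_pos":[-34.7,3.3,5.4],"rot":[0,0,3.6]}]'
python3 - <<'E'
from h import *
print(bot.sense()["joints"],delta([510,-2,168],down(-9)))
t=cap("top","t2");s=cap("scene","s2")
cv2.imwrite("pics/pre.png",np.hstack([cv2.resize(t["pixels"][180:330,250:400,::-1],(400,400)),cv2.resize(s["pixels"][170:310,260:400,::-1],(400,400))]))
E
```

```text
time: 7.55
tcp_pos: [509.4, -1.6, 190.8]
ee_rot: [-2.389, -2.04, -0.0]
force: [0.4, 0.3, -4.1]
grip_width: 11.0
grip_force: 88.2
[-0.2  0.   1.6  0.   1.5  0. ] (array([-0. ,  0.1,  2.3]), array([ 0., -0.,  0.]))
```

View pics/pre.png

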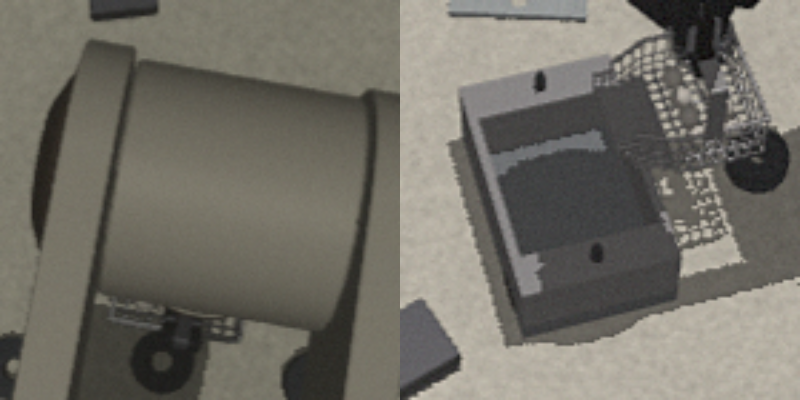

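The view shows the basket level with the balls inside, its spout at the pot's near wall (crop 610,90). Tip now, with the lip held still.

```bash
python3 -m crank '[{"delta_pos":[0,0.1,1],"rot":[0,0,0]},{"delta_pos":[0,0.1,2.2],"rot":[0,0,0]},{"delta_pos":[0,0.5,1.8],"rot":[4,0,0]},{"delta_pos":[0,1.0,1.4],"rot":[8,0,0]},{"delta_pos":[0,1.5,1],"rot":[12,0,0]},{"delta_pos":[0,2.0,0.6],"rot":[16,0,0]},{"delta_pos":[0,2.6,0.3],"rot":[20,0,0]},{"delta_pos":[0,3.1,0],"rot":[24,0,0]},{"delta_pos":[0,3.7,-0.2],"rot":[28,0,0]},{"delta_pos":[0,4.3,-0.5],"rot":[32,0,0]},{"delta_pos":[0,4.9,-0.6],"rot":[36,0,0]},{"delta_pos":[0,5.6,-0.7],"rot":[40,0,0]},{"delta_pos":[0,6.2,-0.8],"rot":[44,0,0]},{"delta_pos":[0,6.8,-0.8],"rot":[48,0,0]},{"delta_pos":[0,7.1,-0.8],"rot":[50,0,0]},{"delta_pos":[0,7.1,-0.8],"rot":[50,0,0]},{"delta_pos":[0,7.1,-0.8],"rot":[50,0,0]},{"delta_pos":[0,7.1,-0.8],"rot":[50,0,0]},{"delta_pos":[0,7.1,-0.8],"rot":[50,0,0]},{"delta_pos":[0,7.1,-0.8],"rot":[50,0,0]}]'
python3 - <<'E'
from h import *
print(bot.sense()["joints"],delta([510,-2,190],down(-9)))
s=cap("scene","s3");w=cap("wrist","w3")
cv2.imwrite("pics/pour.png",np.hstack([cv2.resize(w["pixels"][:,:,::-1],(440,330)),cv2.resize(s["pixels"][170:310,260:400,::-1],(330,330))]))
E
```

```text
time: 9.65
tcp_pos: [579.4, -13.1, 199.3]
ee_rot: [-1.811, -1.547, 0.72]
force: [-0.4, 0.2, -3.3]
grip_width: 11.1
grip_force: 88.8
[-0.2  0.8  0.8  0.   2.4  0. ] (array([ 0. , -3.8,  6. ]), array([-49.9,   0. ,  -0. ]))
```

View pics/pour.png

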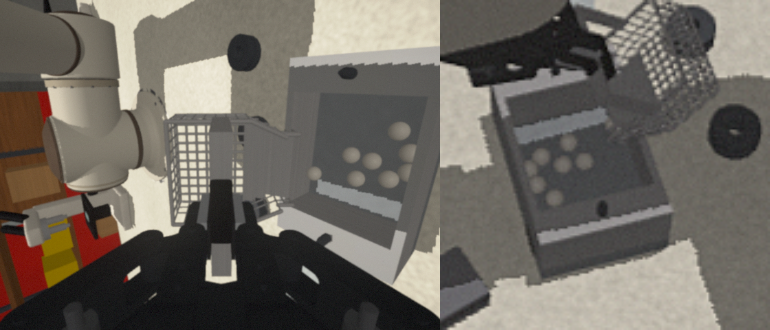

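Seven balls are in the well in both views; an eighth at (315,172) in the wrist half is near the lip. Tip a bit more and shake to make sure.

```bash
python3 -m crank '[{"delta_pos":[0,0,0],"rot":[4,0,0]},{"delta_pos":[0,0,0],"rot":[7,0,0]},{"delta_pos":[0,0,0],"rot":[7,0,0]},{"delta_pos":[0,0,0],"rot":[3,0,0]},{"delta_pos":[0,0,0],"rot":[7,0,0]},{"delta_pos":[0,0,0],"rot":[3,0,0]},{"delta_pos":[0,0,0],"rot":[7,0,0]},{"delta_pos":[0,0,0],"rot":[7,0,0]},{"delta_pos":[0,0,0],"rot":[7,0,0]},{"delta_pos":[0,0,0],"rot":[7,0,0]},{"delta_pos":[0,0,0],"rot":[0,0,0]},{"delta_pos":[0,0,0],"rot":[0,0,0]}]'
python3 - <<'E'
from h import *
print(delta([509.5,-2,200],down(-9)))
w=cap("wrist","w4")
cv2.imwrite("pics/pour2.png",cv2.resize(w["pixels"][80:380,220:620,::-1],(800,600),interpolation=3))
E
```

```text
time: 10.95
tcp_pos: [579.7, -13.0, 201.5]
ee_rot: [-1.816, -1.551, 0.715]
force: [-0.8, 0.4, -1.3]
grip_width: 10.7
grip_force: 89.0
(array([-0. , -4.5,  5.5]), array([-49.5,   0. ,   0. ]))
```

View pics/pour2.png

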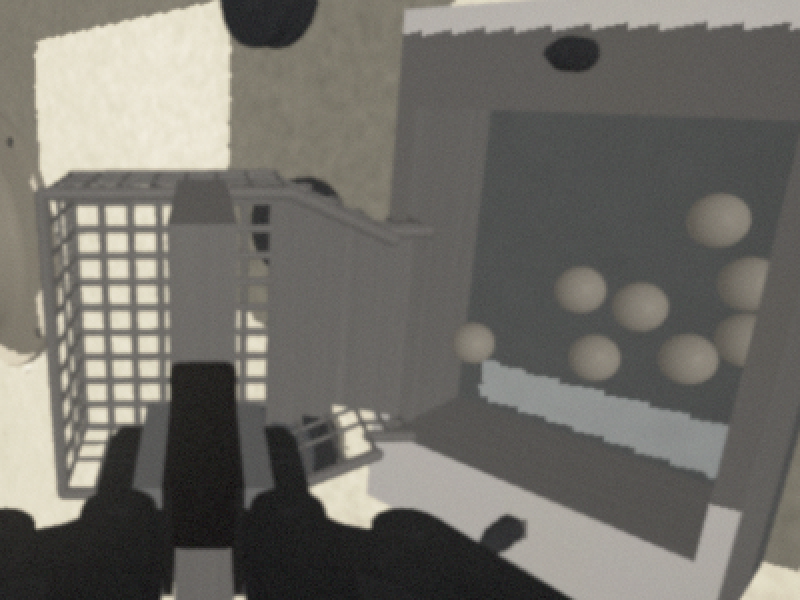

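The crop shows eight balls on the well floor ((475,343) … (745,340)) and an empty basket. Level it and take it back.

```bash
python3 -m crank '[{"delta_pos":[0,-0.4,0.5],"rot":[-4.5,0,0]},{"delta_pos":[0,-0.9,1.1],"rot":[-9.5,0,0]},{"delta_pos":[0,-1.3,1.6],"rot":[-14.5,0,0]},{"delta_pos":[0,-1.8,2.2],"rot":[-19.5,0,0]},{"delta_pos":[0,-2.2,2.7],"rot":[-24.5,0,0]},{"delta_pos":[0,-2.7,3.3],"rot":[-29.5,0,0]},{"delta_pos":[0,-3.1,3.8],"rot":[-34.5,0,0]},{"delta_pos":[0,-3.6,4.4],"rot":[-39.5,0,0]},{"delta_pos":[0,-4,4.9],"rot":[-44.5,0,0]},{"delta_pos":[0,-4.5,5.5],"rot":[-49.5,0,0]},{"delta_pos":[0,-4.5,5.5],"rot":[-49.5,0,0]},{"delta_pos":[0,-4.5,5.5],"rot":[-49.5,0,0]}]'
python3 -c "
from h import *
print(delta([509.3,346.7,200],down(-5.5)))"
```

```text
time: 12.2
tcp_pos: [508.8, -1.9, 198.2]
ee_rot: [-2.383, -2.035, 0.011]
force: [-1.0, -0.1, -2.4]
grip_width: 10.8
grip_force: 88.9
(array([34.4, -5.4, -0.1]), array([-0.6, -0. , -3.5]))
```

```bash
python3 -m crank '[{"delta_pos":[1,-0.2,-0.5],"rot":[-0.6,0,-0.1]},{"delta_pos":[3,-0.5,-0.8],"rot":[-0.6,0,-0.3]},{"delta_pos":[5.5,-0.9,-1],"rot":[-0.6,0,-0.6]},{"delta_pos":[8.5,-1.3,-1],"rot":[-0.6,0,-0.9]},{"delta_pos":[11.5,-1.8,-1],"rot":[-0.6,0,-1.2]},{"delta_pos":[14.5,-2.3,-1],"rot":[-0.6,0,-1.5]},{"delta_pos":[17.5,-2.8,-1],"rot":[-0.6,0,-1.8]},{"delta_pos":[20.5,-3.2,-1],"rot":[-0.6,0,-2.1]},{"delta_pos":[23.5,-3.7,-1],"rot":[-0.6,0,-2.4]},{"delta_pos":[26.5,-4.2,-0.8],"rot":[-0.6,0,-2.7]},{"delta_pos":[29.5,-4.6,-0.5],"rot":[-0.6,0,-3]},{"delta_pos":[32,-5,-0.2],"rot":[-0.6,0,-3.2]},{"delta_pos":[33.7,-5.3,0],"rot":[-0.6,0,-3.4]},{"delta_pos":[34.4,-5.4,0],"rot":[-0.6,0,-3.5]},{"delta_pos":[34.4,-5.4,0],"rot":[-0.6,0,-3.5]},{"delta_pos":[34.4,-5.4,0],"rot":[-0.6,0,-3.5]}]'
python3 -c "
from h import *
print(delta([509.5,346.7,86],down(-5.5)))"
```

```text
time: 13.8
tcp_pos: [510.1, 345.5, 198.4]
ee_rot: [2.325, 2.11, 0.001]
force: [0.1, -0.9, -2.6]
grip_width: 11.0
grip_force: 88.9
(array([ 0.1, -0.1, 11.2]), array([ 0.1,  0. , -0. ]))
```

```bash
python3 -m crank '[{"delta_pos":[0,0,2],"rot":[0,0,0]},{"delta_pos":[0,0,4.5],"rot":[0,0,0]},{"delta_pos":[0,0,7],"rot":[0,0,0]},{"delta_pos":[0,0,9],"rot":[0,0,0]},{"delta_pos":[0,0,10.2],"rot":[0,0,0]},{"delta_pos":[0,0,10.8],"rot":[0,0,0]},{"delta_pos":[0,0,11.1],"rot":[0,0,0]},{"delta_pos":[0,0,11.3],"rot":[0,0,0]},{"delta_pos":[0,0,11.3],"rot":[0,0,0]},{"delta_pos":[0,0,11.3],"rot":[0,0,0]}]'
```

```text
time: 14.8
tcp_pos: [510.3, 346.3, 85.9]
ee_rot: [2.325, 2.111, 0.003]
force: [-0.2, -0.1, -3.1]
grip_width: 11.1
grip_force: 88.9
```

```bash
python3 -m crank '[{"delta_pos":[0,0,0.1],"rot":[0,0,0]},{"delta_pos":[0,0,0.15],"rot":[0,0,0]},{"delta_pos":[0,0,0.15],"rot":[0,0,0]}]'
python3 -m crank '[{"delta_pos":[0,0,0],"rot":[0,0,0]},{"delta_pos":[0,0,0],"rot":[0,0,0]},{"delta_pos":[0,0,0],"rot":[0,0,0]},{"delta_pos":[0,0,0],"rot":[0,0,0]},{"delta_pos":[0,0,0],"rot":[0,0,0]},{"delta_pos":[0,0,0],"rot":[0,0,0]},{"delta_pos":[0,0,0],"rot":[0,0,0]},{"delta_pos":[0,0,0],"rot":[0,0,0]},{"delta_pos":[0,0,-3],"rot":[0,0,0]},{"delta_pos":[0,0,-8],"rot":[0,0,0]},{"delta_pos":[0,0,-13],"rot":[0,0,0]},{"delta_pos":[0,0,-18],"rot":[0,0,0]},{"delta_pos":[0,0,-22],"rot":[0,0,0]},{"delta_pos":[0,0,-22],"rot":[0,0,0]}]' 1
python3 - <<'E'
from h import *
t=cap("top");s=cap("scene");
g=[]
for nm,c,roi in (("t",t,(125,265,200,300)),("s",s,(425,320,460,365))):
    bb=blobs(c,roi,dark(28),60); print([(b[0],b[1]) for b in bb]); g.append((c,bb[0][0]))
print(tri(g))
# cover: bright-grey plate in both views
cv2.imwrite("pics/cov.png",np.hstack([cv2.resize(t["pixels"][235:335,385:500,::-1],(400,348),interpolation=3),cv2.resize(s["pixels"][105:185,265:345,::-1],(348,348),interpolation=3)]))
print(delta([518,-305,290],down(-28)),delta([518,-305,290],down(61)),bot.sense()["joints"])
E
```

```text
time: 15.1
tcp_pos: [510.3, 346.5, 84.9]
ee_rot: [2.324, 2.111, 0.004]
force: [-3.2, -0.4, 7.9]
grip_width: 10.4
grip_force: 90.3
time: 16.5
tcp_pos: [510.7, 346.7, 310.1]
ee_rot: [2.323, 2.11, 0.015]
force: [1.4, 0.4, 0.3]
grip_width: 85.5
grip_force: 0.0
[(array([150. , 278.7]), 147)]
[(array([437.3, 343.4]), 143)]
(array([511.1, 347.5, 105.5]), [0.6, 0.6])
(array([-64.8,   7.1,   1.4]), array([ 0.2, -0.1, 22.5])) (array([-64.8,   7.1,   1.4]), array([  0.2,   0.1, -66.5])) [ 0.5  0.2  1.2 -0.   1.8  0.6]
```

View pics/cov.png

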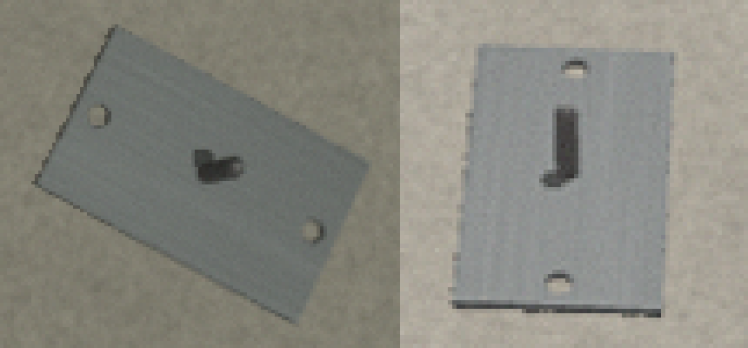

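The basket is back in place (grip 511,347,105). The crop shows the cover's holes at (99,116), (313,230) in the top half and (575,67), (559,283) in the scene half; the spindle tip is near (237,163) and (565,110).

```bash
python3 - <<'E'
from h import *
t=cap("top");s=cap("scene")
a=[413.5,268.4],[475.0,301.1];b=[305.2,120.4],[301.6,170.1]
for c,q in ((t,a),(s,b[::1])):
    p=plane(c,q,6);m=p.mean(0);d=p[0]-p[1];print(p,m,np.linalg.norm(d),np.degrees(np.arctan2(d[1],d[0])))
print("tip",tri([(t,[385+237/3.478,235+163/3.478]),(s,[265+165/4.35,105+110/4.35])]))
E
python3 -m crank '[{"delta_pos":[-64.8,7.1,1.4],"rot":[0,0,22.5]},{"delta_pos":[-64.8,7.1,1.4],"rot":[0,0,22.5]},{"delta_pos":[-64.8,7.1,1.4],"rot":[0,0,22.5]},{"delta_pos":[-64.8,7.1,1.4],"rot":[0,0,22.5]},{"delta_pos":[-64.8,7.1,1.4],"rot":[0,0,22.5]},{"delta_pos":[-64.8,7.1,1.4],"rot":[0,0,22.5]},{"delta_pos":[-64.8,7.1,1.4],"rot":[0,0,22.5]},{"delta_pos":[-64.8,7.1,1.4],"rot":[0,0,22.5]},{"delta_pos":[-64.8,7.1,1.4],"rot":[0,0,22.5]},{"delta_pos":[-64.8,7.1,1.4],"rot":[0,0,22.5]},{"delta_pos":[-64.8,7.1,1.4],"rot":[0,0,22.5]},{"delta_pos":[-64.8,7.1,1.4],"rot":[0,0,22.5]},{"delta_pos":[-64.8,7.1,1.4],"rot":[0,0,22.5]},{"delta_pos":[-64.8,7.1,1.4],"rot":[0,0,22.5]},{"delta_pos":[-64.8,7.1,1.4],"rot":[0,0,22.5]},{"delta_pos":[-64.8,7.1,1.4],"rot":[0,0,22.5]},{"delta_pos":[-64.8,7.1,1.4],"rot":[0,0,22.5]},{"delta_pos":[-64.8,7.1,1.4],"rot":[0,0,22.5]}]'
python3 - <<'E'
from h import *
w=cap("wrist","w5");cv2.imwrite("pics/w5c.png",w["pixels"][40:340,180:480,::-1].repeat(2,0).repeat(2,1))
print(proj(w,[[516,-306,6],[516,-306,68]]))
E
```

```text
[[ 554.1 -234.6    6. ]
 [ 478.5 -381.8    6. ]] [ 516.3 -308.2    6. ] 165.49638418174203 62.796762880691475
[[ 478.4 -380.3    6. ]
 [ 555.7 -231.6    6. ]] [ 517.1 -305.9    6. ] 167.59839284581656 -117.45725897377072
tip (array([ 517.8, -308.7,   62.5]), [1.2, 1.2])
time: 18.5
tcp_pos: [518.4, -304.5, 290.1]
ee_rot: [2.691, 1.619, 0.003]
force: [-0.1, -0.7, -0.3]
grip_width: 85.5
grip_force: 0.0
[[319.3 187.3]
 [319.  197. ]]
```

View pics/w5c.png

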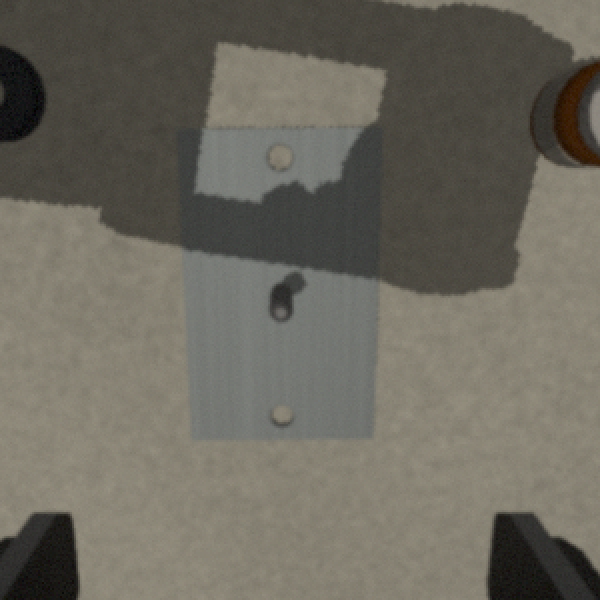

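The wrist view shows the holes at crop (280,157), (282,415), and the spindle tip at (281,311); the plate is nearly aligned with the tool.

Run:
```python
from h import *
w=cap("wrist");t=cap("top");s=cap("scene")
p=plane(w,[[320,118.5],[321,247.5]],6);d=p[0]-p[1];print(p,p.mean(0),np.linalg.norm(d),np.degrees(np.arctan2(d[1],d[0])))
print("tip",plane(w,[320.5,195.5],68),tri([(w,(320.5,195.5)),(t,[385+237/3.478,235+163/3.478]),(s,[265+165/4.35,105+110/4.35])]))
print(delta([517,-306.5,26],down(-28)))
```

```text
[[ 556.3 -232.3    6. ]
 [ 479.7 -379.5    6. ]] [ 518.  -305.9    6. ] 165.9442051098467 62.5123180321472
tip [[ 518.2 -305.4   68. ]] (array([ 518. , -306.9,   64.8]), [0.9, 1.8, 0.9])
(array([-0.2, -0.1, 26.4]), array([ 0.1, -0. ,  0. ]))
```

```bash
python3 -m crank '[{"delta_pos":[-0.1,0,4],"rot":[0,0,-0.5]},{"delta_pos":[-0.1,0,9],"rot":[0,0,-0.5]},{"delta_pos":[-0.1,0,14],"rot":[0,0,-0.5]},{"delta_pos":[-0.1,0,19],"rot":[0,0,-0.5]},{"delta_pos":[-0.1,0,23],"rot":[0,0,-0.5]},{"delta_pos":[-0.1,0,25],"rot":[0,0,-0.5]},{"delta_pos":[-0.1,0,26.2],"rot":[0,0,-0.5]},{"delta_pos":[-0.1,0,26.4],"rot":[0,0,-0.5]},{"delta_pos":[-0.1,0,26.4],"rot":[0,0,-0.5]},{"delta_pos":[-0.1,0,26.4],"rot":[0,0,-0.5]}]'
python3 -m crank '[{"delta_pos":[0,0,0],"rot":[0,0,0]},{"delta_pos":[0,0,0],"rot":[0,0,0]},{"delta_pos":[0,0,0],"rot":[0,0,0]},{"delta_pos":[0,0,0],"rot":[0,0,0]},{"delta_pos":[0,0,0],"rot":[0,0,0]},{"delta_pos":[0,0,0],"rot":[0,0,0]},{"delta_pos":[0,0,0],"rot":[0,0,0]},{"delta_pos":[0,0,0],"rot":[0,0,0]},{"delta_pos":[0,0,0],"rot":[0,0,0]},{"delta_pos":[0,0,0],"rot":[0,0,0]}]' -1 100
```

```text
time: 19.7
tcp_pos: [518.8, -307.0, 27.3]
ee_rot: [2.683, 1.628, 0.003]
force: [-1.3, -0.2, 1.1]
grip_width: 85.6
grip_force: 0.0
time: 20.7
tcp_pos: [518.3, -306.6, 26.2]
ee_rot: [2.685, 1.629, 0.002]
force: [-1.4, 1.0, 6.3]
grip_width: 9.3
grip_force: 98.1
```

```bash
python3 -m crank '[{"delta_pos":[0,0,-0.5],"rot":[0,0,0]},{"delta_pos":[0,0,-2],"rot":[0,0,0]},{"delta_pos":[0,0,-5],"rot":[0,0,0]},{"delta_pos":[0,0,-9],"rot":[0,0,0]},{"delta_pos":[0,0,-13],"rot":[0,0,0]},{"delta_pos":[0,0,-16],"rot":[0,0,0]},{"delta_pos":[0,0,-17.5],"rot":[0,0,0]},{"delta_pos":[0,0,-17.5],"rot":[0,0,0]}]'
python3 -c "
from h import *
print(delta([470,-16,200],down(-27.5+18.35)))"
```

```text
time: 21.5
tcp_pos: [518.4, -306.9, 202.9]
ee_rot: [2.683, 1.628, 0.004]
force: [-0.1, 1.1, -5.0]
grip_width: 9.1
grip_force: 98.3
(array([ 23.6, -17.7,   0.2]), array([  0.3,   0. , -18.4]))
```

```bash
python3 -m crank '[{"delta_pos":[1,-0.8,0],"rot":[0,0,-1]},{"delta_pos":[3,-2.2,0],"rot":[0,0,-2.4]},{"delta_pos":[5,-3.7,0],"rot":[0,0,-4]},{"delta_pos":[7,-5.2,0],"rot":[0,0,-5.5]},{"delta_pos":[9.5,-7.1,0],"rot":[0,0,-7.4]},{"delta_pos":[12,-9,0],"rot":[0,0,-9.4]},{"delta_pos":[14.5,-10.9,0],"rot":[0,0,-11.3]},{"delta_pos":[17,-12.7,0],"rot":[0,0,-13.2]},{"delta_pos":[19.5,-14.6,0],"rot":[0,0,-15.2]},{"delta_pos":[21.5,-16.1,0],"rot":[0,0,-16.8]},{"delta_pos":[23,-17.2,0.2],"rot":[0,0,-18]},{"delta_pos":[23.6,-17.7,0.2],"rot":[0,0,-18.4]},{"delta_pos":[23.6,-17.7,0.2],"rot":[0,0,-18.4]},{"delta_pos":[23.6,-17.7,0.2],"rot":[0,0,-18.4]}]'
python3 - <<'E'
from h import *
w=cap("wrist","w6");cv2.imwrite("pics/w6.png",w["pixels"][:,:,::-1])
c,s=np.cos(np.radians(-9.15)),np.sin(np.radians(-9.15))
print(proj(w,[[609.3-83*s,-16.1+83*c,97],[609.3+83*s,-16.1-83*c,97]]))
E
```

```text
time: 22.9
tcp_pos: [469.7, -15.8, 198.1]
ee_rot: [2.391, 2.037, 0.001]
force: [-1.1, -1.2, -4.5]
grip_width: 9.5
grip_force: 98.3
[[515.3  82. ]
 [483.7 294.6]]
```

View pics/w6.png

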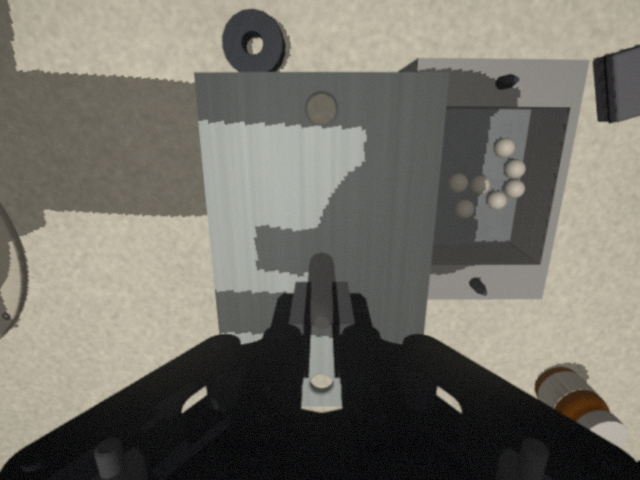

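The wrist view shows all eight balls in the well, the pins at (508,81) and (479,286), and the carried plate aligned, its hole at (322,108).

Run:
```python
from h import *
w=cap("wrist")
st=bot.sense();r=R.from_rotvec(st["ee_rot"]).as_matrix()
c,s=np.cos(np.radians(-9.15)),np.sin(np.radians(-9.15))
for roi in ((490,68,525,92),(465,272,495,300)):
    x0,y0,x1,y1=roi;m=(w["pixels"][y0:y1,x0:x1].max(2)<45).astype(np.uint8)
    for b in blobs(w,roi,dark(45),30):
        print(b[0],b[1],cv2.boxPoints(b[2]).tolist(),"centroid at z=86:",plane(w,b[0],86)[0])
z=75
for sg in (1,-1):
    P=[609.3-sg*83*s,-16.1+sg*83*c]; print("pred base, mid, tip",proj(w,[[*P,75],[*P,86],[*P,97]]).tolist())
g=cv2.cvtColor(w["pixels"],cv2.COLOR_RGB2HSV)
im=cv2.cvtColor(w["pixels"],cv2.COLOR_RGB2GRAY)[85:130,295:350]
cir=cv2.HoughCircles(cv2.resize(im,None,fx=4,fy=4),cv2.HOUGH_GRADIENT,1,100,param1=60,param2=15,minRadius=45,maxRadius=85);print(cir)
if cir is not None:
    u=cir[0][0][:2]/4+[295,85]; p=plane(w,u,st["tcp_pos"][2]-20.2)[0]; print(u,p,r.T@(p-st["tcp_pos"]))
```

```text
[504.4  81.5] 198 [[493.9231262207031, 77.6153793334961], [512.5769653320312, 73.88460540771484], [514.923095703125, 85.6153793334961], [496.269287109375, 89.34615325927734]] centroid at z=86: [620.5  67.3  86. ]
[475.1 281.2] 32 [[470.4615478515625, 282.6922607421875], [471.3846435546875, 278.076904296875], [479.65386962890625, 279.73077392578125], [478.73077392578125, 284.34613037109375]] centroid at z=86: [593.8 -90.7  86. ]
pred base, mid, tip [[499.9767041209533, 84.6453682119222], [507.1355117502968, 83.16964805896438], [514.8868532773201, 81.5743975244705]]
pred base, mid, tip [[472.8665768882091, 282.9383390050977], [477.9783896809973, 288.3875269989678], [483.4429787692403, 294.21532847299915]]
None
```

Run:
```python
from h import *
w=cap("wrist");st=bot.sense();r=R.from_rotvec(st["ee_rot"]).as_matrix()
im=cv2.cvtColor(w["pixels"],cv2.COLOR_RGB2Lab).astype(int)
ref=im[108,322]; print(ref,im[108,300],im[85,322])
for th in (4,6,8):
    f=lambda x:(cv2.cvtColor(x,cv2.COLOR_RGB2Lab).astype(int)[:,:,2]>(ref[2]+im[108,300][2])/2)
bb=blobs(w,(300,88,345,128),f,100)
for b in bb:
    p=plane(w,b[0],st["tcp_pos"][2]-20.2)[0]; print(b[0],b[1],b[2][1],p,"in tool",r.T@(p-st["tcp_pos"]))
a=plane(w,[[508,81],[479,286]],86);print(a,a.mean(0))
a=plane(w,[[411,63],[588,61],[543,299]],75);print(a,(a[0]+a[2])/2)
```

```text
[106 127 135] [103 127 130] [102 126 129]
[321.2 108.8] 681 (29.0, 29.0) [484.2  66.1 178.3] in tool [83.4  0.9 20.2]
[[623.3  67.1  86. ]
 [597.2 -96.1  86. ]] [610.3 -14.5  86. ]
[[ 556.5   91.2   75. ]
 [ 689.8   72.6   75. ]
 [ 660.1 -125.2   75. ]] [608.3 -17.   75. ]
```

```bash
python3 -c "
from h import *
print(delta([609.6,-15.6,160],down(-9.1)))"
```

```text
(array([ 2.3, 13.8,  3.9]), array([ 0.1, -0. , -0.1]))
```

```bash
python3 -m crank '[{"delta_pos":[0.2,1,0],"rot":[0,0,0]},{"delta_pos":[0.5,3,0],"rot":[0,0,0]},{"delta_pos":[0.8,5,0.5],"rot":[0,0,0]},{"delta_pos":[1.2,7,1],"rot":[0,0,0]},{"delta_pos":[1.5,9,1.7],"rot":[0,0,0]},{"delta_pos":[1.8,11,2.5],"rot":[0,0,0]},{"delta_pos":[2.1,12.8,3.3],"rot":[0,0,0]},{"delta_pos":[2.3,13.6,3.8],"rot":[0,0,0]},{"delta_pos":[2.3,13.8,3.9],"rot":[0,0,0]},{"delta_pos":[2.3,13.8,3.9],"rot":[0,0,0]},{"delta_pos":[2.3,13.8,3.9],"rot":[0,0,0]}]'
python3 - <<'E'
from h import *
print(delta([609.6,-15.6,128],down(-9.1)))
w=cap("wrist","w7");s=cap("scene")
cv2.imwrite("pics/w7.png",np.hstack([cv2.resize(w["pixels"][:,:,::-1],(400,300)),cv2.resize(s["pixels"][160:310,250:450,::-1],(400,300))]))
E
```

```text
time: 24.15
tcp_pos: [609.5, -14.6, 160.5]
ee_rot: [2.39, 2.037, 0.002]
force: [-1.0, 0.7, -3.6]
grip_width: 9.3
grip_force: 98.4
(array([-0.1,  0. ,  3.2]), array([ 0.1, -0. , -0. ]))
```

View pics/w7.png

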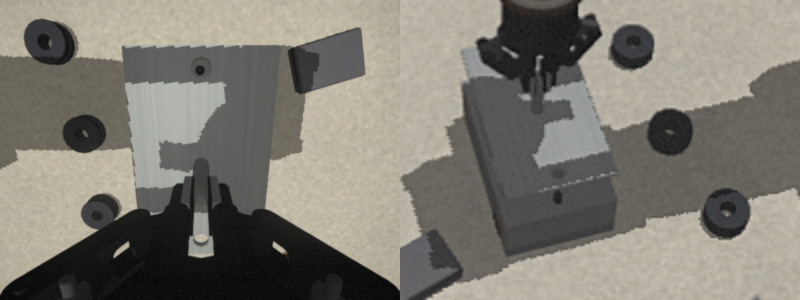

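The pin shows as a dark spot at (200,70) inside the plate's hole at (201,66) in the wrist half. Measure the offset.

Run:
```python
from h import *
w=cap("wrist");st=bot.sense();r=R.from_rotvec(st["ee_rot"]).as_matrix()
roi=(300,85,345,128);x0,y0,x1,y1=roi
g=cv2.cvtColor(w["pixels"],cv2.COLOR_RGB2GRAY)[y0:y1,x0:x1]
for y in range(4,43,3): print(y+y0,g[y,4:42:2])
for b in blobs(w,roi,dark(45),8):
    p=plane(w,b[0],95)[0];print("pin",b[0],b[1],b[2][1],p,"tool",r.T@(p-st["tcp_pos"]))
    u=proj(w,st["tcp_pos"]+r@[83.4,0.9,20.2]);print("hole px from earlier grasp offset",u)
```

```text
89 [ 93  96  97  96  99  97  98  96  92  96  98  99  97  97  98  97  95  99
 100]
92 [97 98 97 99 94 87 79 75 73 74 74 80 85 90 94 94 95 98 95]
95 [96 96 96 84 78 76 77 83 86 85 82 81 78 76 82 91 94 95 97]
98 [99 96 82 76 82 86 85 87 82 86 84 84 85 86 74 76 89 95 98]
101 [98 88 80 84 86 84 87 87 86 88 87 85 86 86 86 76 79 96 99]
104 [95 83 79 86 83 81 77 71 68 74 84 83 86 85 87 83 80 92 99]
107 [92 81 83 83 81 49 33 32 21 26 42 74 88 87 81 84 77 92 99]
110 [93 80 82 88 67 21 28 37 35 29 29 49 82 87 84 83 79 88 97]
113 [92 86 81 84 55 18 22 34 36 29 24 36 82 85 86 83 84 92 96]
116 [99 90 83 83 73 33 26 17 26 28 28 62 83 86 85 83 88 96 98]
119 [96 98 91 83 83 78 51 37 33 46 70 85 83 86 85 86 94 96 97]
122 [95 97 97 92 90 85 85 85 83 84 86 86 84 89 89 93 97 96 95]
125 [ 98  95  94  94  98  93  94  90  90  88  92  93  96  95  93  95  94 100
 100]
pin [319.3 112.2] 155 (13.416406631469727, 13.416406631469727) [622.7  67.3  95. ] tool [82.9 -0.3 65.6]
hole px from earlier grasp offset [[321.1 108.7]]
```

```bash
python3 -m crank '[{"delta_pos":[-0.05,-0.1,1],"rot":[0,0,0]},{"delta_pos":[-0.05,-0.1,2],"rot":[0,0,0]},{"delta_pos":[-0.05,-0.1,3],"rot":[0,0,0]},{"delta_pos":[-0.05,-0.1,3.5],"rot":[0,0,0]},{"delta_pos":[-0.05,-0.1,4],"rot":[0,0,0]},{"delta_pos":[-0.05,-0.1,4.3],"rot":[0,0,0]},{"delta_pos":[-0.05,-0.1,4.6],"rot":[0,0,0]},{"delta_pos":[-0.05,-0.1,4.6],"rot":[0,0,0]}]'
```

```text
time: 25.1
tcp_pos: [608.8, -14.9, 113.7]
ee_rot: [2.39, 2.037, 0.002]
force: [-0.2, 1.3, -4.3]
grip_width: 9.6
grip_force: 98.3
```

```bash
python3 -m crank '[{"delta_pos":[0,0,0.2],"rot":[0,0,0]},{"delta_pos":[0,0,0.5],"rot":[0,0,0]},{"delta_pos":[0,0,0.8],"rot":[0,0,0]},{"delta_pos":[0,0,1],"rot":[0,0,0]},{"delta_pos":[0,0,1.1],"rot":[0,0,0]},{"delta_pos":[0,0,1.1],"rot":[0,0,0]}]'
```

```text
time: 25.7
tcp_pos: [608.8, -14.9, 102.8]
ee_rot: [2.39, 2.037, 0.002]
force: [-0.4, -0.7, -4.0]
grip_width: 9.3
grip_force: 98.3
```

No contact force so far, and the plate is over the pins. Lower to contact and release.

```bash
python3 -m crank '[{"delta_pos":[0,0,0.1],"rot":[0,0,0]},{"delta_pos":[0,0,0.15],"rot":[0,0,0]},{"delta_pos":[0,0,0.2],"rot":[0,0,0]},{"delta_pos":[0,0,0.2],"rot":[0,0,0]}]'
```

```text
time: 26.1
tcp_pos: [609.0, -14.9, 101.3]
ee_rot: [2.39, 2.037, 0.003]
force: [-0.6, 0.5, -1.1]
grip_width: 9.0
grip_force: 98.8
```

```bash
python3 -m crank '[{"delta_pos":[0,0,0],"rot":[0,0,0]},{"delta_pos":[0,0,0],"rot":[0,0,0]},{"delta_pos":[0,0,0],"rot":[0,0,0]},{"delta_pos":[0,0,0],"rot":[0,0,0]},{"delta_pos":[0,0,0],"rot":[0,0,0]},{"delta_pos":[0,0,0],"rot":[0,0,0]},{"delta_pos":[0,0,0],"rot":[0,0,0]},{"delta_pos":[0,0,0],"rot":[0,0,0]},{"delta_pos":[0,0,-2],"rot":[0,0,0]},{"delta_pos":[0,0,-6],"rot":[0,0,0]},{"delta_pos":[0,0,-11],"rot":[0,0,0]},{"delta_pos":[0,0,-16],"rot":[0,0,0]},{"delta_pos":[0,0,-18],"rot":[0,0,0]},{"delta_pos":[0,0,-18],"rot":[0,0,0]}]' 1
python3 - <<'E'
from h import *
w=cap("wrist","w8");t=cap("top");s=cap("scene")
for nm,c,rois in (("t",t,[(230,290,400,345)]),("s",s,[(345,160,435,290)])):
    for r in rois: 
        for b in blobs(c,r,dark(75),150): print("spool",nm,b[:2],plane(c,b[0],12)[0])
print(proj(w,[[609,-15,81],[609,-15,143]]))
cv2.imwrite("pics/w8.png",np.hstack([cv2.resize(w["pixels"][:,:,::-1],(400,300)),cv2.resize(s["pixels"][160:310,250:450,::-1],(400,300))]))
E
```

```text
time: 27.5
tcp_pos: [609.5, -15.0, 284.7]
ee_rot: [2.387, 2.035, 0.008]
force: [1.2, 0.4, -0.1]
grip_width: 85.6
grip_force: 0.0
spool t (array([351.1, 308.5]), 1370) [458.4 -85.3  12. ]
spool s (array([365.7, 183.1]), 365) [ 426.7 -123.3   12. ]
spool s (array([384.5, 225.8]), 413) [442.9   8.2  12. ]
spool s (array([412.6, 266. ]), 455) [434.6 133.   12. ]
spool s (array([350.7, 268.4]), 180) [569.1  77.8  12. ]
[[318.6 198. ]
 [318.5 212.2]]
```

View pics/w8.png

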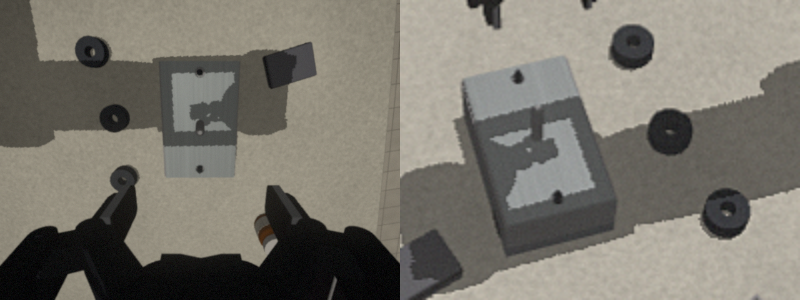

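The view shows the cover flush with both pins through its holes (wrist half (200,72), (200,169)) and the three spools undisturbed. Next, the middle spool.

Run:
```python
from h import *
w=cap("wrist")
for b in blobs(w,(305,95,335,290),dark(50),15):print(b[:2],plane(w,b[0],92)[0])
print(delta([443.2,8.3,140],down(-9.1)))
```

```text
(array([321.6, 114.5]), 75) [622.8  67.9  92. ]
(array([321.6, 271.9]), 58) [597.3 -92.3  92. ]
(array([ -0.3, -16.7,  13.9]), array([-0., -0., -0.]))
```

```bash
python3 -m crank '[{"delta_pos":[0,-3,0],"rot":[0,0,0]},{"delta_pos":[-0.1,-7,2],"rot":[0,0,0]},{"delta_pos":[-0.2,-11,5],"rot":[0,0,0]},{"delta_pos":[-0.3,-15,9],"rot":[0,0,0]},{"delta_pos":[-0.3,-16.7,12.5],"rot":[0,0,0]},{"delta_pos":[-0.3,-16.7,13.9],"rot":[0,0,0]},{"delta_pos":[-0.3,-16.7,13.9],"rot":[0,0,0]},{"delta_pos":[-0.3,-16.7,13.9],"rot":[0,0,0]},{"delta_pos":[-0.3,-16.7,13.9],"rot":[0,0,0]}]'
python3 - <<'E'
from h import *
w=cap("wrist","w9");s=cap("scene")
e=proj(w,[443.2,8.3,12])[0];print(e)
x,y=e.astype(int);
for b in blobs(w,(x-75,y-70,x+75,y+70),dark(70),400):
    print(b[:2],b[2][1],plane(w,b[0],12)[0],plane(w,b[0],18)[0])
for b in blobs(s,(370,210,400,242),dark(75),150): q=b[0];print(plane(s,q,12)[0])
print(delta([443.2,8.3,4],down(-9.1)))
E
```

```text
time: 28.6
tcp_pos: [444.7, 8.3, 142.8]
ee_rot: [2.389, 2.036, 0.004]
force: [-0.3, -0.9, 0.3]
grip_width: 85.4
grip_force: 0.0
[317.9 215.5]
(array([316.6, 214.8]), 3018) (62.2968635559082, 65.14291381835938) [442.2   9.   12. ] [442.5  10.6  18. ]
[442.6   7.5  12. ]
(array([-0. , -0.1, 13.8]), array([ 0.2, -0. , -0. ]))
```

```bash
python3 -m crank '[{"delta_pos":[0,-0.15,4],"rot":[0,0,0]},{"delta_pos":[0,-0.15,8],"rot":[0,0,0]},{"delta_pos":[0,-0.15,11],"rot":[0,0,0]},{"delta_pos":[0,-0.15,13],"rot":[0,0,0]},{"delta_pos":[0,-0.15,14],"rot":[0,0,0]},{"delta_pos":[0,-0.15,14.2],"rot":[0,0,0]},{"delta_pos":[0,-0.15,14.2],"rot":[0,0,0]},{"delta_pos":[0,-0.15,14.2],"rot":[0,0,0]}]'
python3 -m crank '[{"delta_pos":[0,0,0],"rot":[0,0,0]},{"delta_pos":[0,0,0],"rot":[0,0,0]},{"delta_pos":[0,0,0],"rot":[0,0,0]},{"delta_pos":[0,0,0],"rot":[0,0,0]},{"delta_pos":[0,0,0],"rot":[0,0,0]},{"delta_pos":[0,0,0],"rot":[0,0,0]},{"delta_pos":[0,0,0],"rot":[0,0,0]},{"delta_pos":[0,0,0],"rot":[0,0,0]}]' -1 80
```

```text
time: 29.5
tcp_pos: [443.0, 8.7, 0.8]
ee_rot: [2.389, 2.036, 0.004]
force: [-0.2, -0.2, 0.2]
grip_width: 85.3
grip_force: 0.0
time: 30.3
tcp_pos: [442.9, 8.7, 0.2]
ee_rot: [2.389, 2.036, 0.004]
force: [3.0, -0.2, 7.0]
grip_width: -0.1
grip_force: 3.2
```

Run:
```python
from h import *
w=cap("wrist","w10");s=cap("scene","s10");t=cap("top","t10")
for nm,c,r,th in (("s",s,(345,150,450,300),75),("w",w,(0,0,640,330),60)):
    for b in blobs(c,r,dark(th),150): print("spool",nm,b[:2],b[2][1],plane(c,b[0],12)[0])
print(proj(s,[[442,8,12]]),proj(s,bot.sense()["tcp_pos"]))
```

```text
spool s (array([414.5, 165.5]), 1060) (28.621667861938477, 49.1934928894043) [ 285.7 -120.6   12. ]
spool s (array([383.3, 204. ]), 1869) (62.36493682861328, 60.20765686035156) [415.8 -49.   12. ]
spool s (array([412.6, 266. ]), 457) (24.0, 23.0) [434.7 133.   12. ]
spool s (array([350.8, 268.2]), 180) (17.0, 12.0) [568.8  77.4  12. ]
spool w (array([267.5,  53. ]), 1598) (44.266170501708984, 120.74425506591797) [439.1 114.1  12. ]
spool w (array([550.8, 188.1]), 7027) (31.79763412475586, 274.9677734375) [552.8  41.1  12. ]
spool w (array([319.7, 282. ]), 7877) (115.99998474121094, 98.99998474121094) [443.7  12.4  12. ]
[[384.8 225.6]] [[384.1 228.5]]
```

```bash
python3 -m crank '[{"delta_pos":[0,0,-3],"rot":[0,0,0]},{"delta_pos":[0,0,-8],"rot":[0,0,0]},{"delta_pos":[0,0,-13],"rot":[0,0,0]},{"delta_pos":[0,0,-18],"rot":[0,0,0]},{"delta_pos":[0,0,-20],"rot":[0,0,0]},{"delta_pos":[0,0,-20],"rot":[0,0,0]},{"delta_pos":[0,0,-20],"rot":[0,0,0]}]' 1
python3 - <<'E'
from h import *
w=cap("wrist","w11");s=cap("scene","s11");t=cap("top","t11")
for nm,c,r,th in (("s",s,(345,150,450,300),75),("w",w,(0,0,640,330),60),("t",t,(230,290,400,345),60)):
    for b in blobs(c,r,dark(th),150): print("spool",nm,b[:2],b[2][1],plane(c,b[0],12)[0])
E
```

```text
time: 31.15
tcp_pos: [441.7, 8.8, 199.2]
ee_rot: [2.39, 2.037, 0.002]
force: [-0.2, -0.1, -0.8]
grip_width: 85.2
grip_force: 0.0
spool s (array([384.1, 165.4]), 1261) (44.0, 78.0) [ 357.7 -153.2   12. ]
spool s (array([384.4, 225.7]), 419) (23.0, 22.0) [443.    7.7  12. ]
spool s (array([412.6, 266. ]), 456) (22.76839828491211, 24.033309936523438) [434.7 133.   12. ]
spool s (array([350.7, 268.1]), 186) (18.0, 12.0) [568.8  77.2  12. ]
spool w (array([290. ,  68.1]), 2572) (64.0, 57.0) [434.2 136.3  12. ]
spool w (array([631.1, 110.9]), 1084) (66.0, 19.0) [751.4  49.8  12. ]
spool w (array([434.3, 176.8]), 4545) (30.479101181030273, 201.09579467773438) [558.3  15.5  12. ]
spool w (array([454.9, 155.7]), 286) (3.031771183013916, 144.88339233398438) [579.9  33.2  12. ]
spool w (array([542.7, 110. ]), 247) (14.0, 23.0) [665.5  63.3  12. ]
spool w (array([321.3, 200.6]), 1908) (50.5447998046875, 54.88340759277344) [443.    9.3  12. ]
spool w (array([325.7, 300.2]), 416) (44.27246856689453, 22.158939361572266) [ 430.1 -102.8   12. ]
spool w (array([445.8, 316.5]), 1122) (54.99999237060547, 33.99999237060547) [ 561.4 -144.9   12. ]
spool w (array([196.9, 317.6]), 983) (54.99999237060547, 31.999996185302734) [ 282.4 -101.8   12. ]
spool w (array([509.3, 305.7]), 168) (19.091880798339844, 11.31370735168457) [ 633.1 -142.8   12. ]
spool w (array([323.9, 323. ]), 204) (13.0, 21.0) [ 423.7 -131.    12. ]
spool t (array([252. , 310.8]), 372) (12.370806694030762, 43.73778533935547) [449.9 141.1  12. ]
spool t (array([378.8, 319. ]), 152) (4.20555305480957, 54.70892333984375) [ 435.2 -149.4   12. ]
```

Run:
```python
import cv2
g=cv2.imread("pics/w10.png",0)[170:400:7,200:440:6]
for i,r in enumerate(g): print(170+7*i,"".join(" .:-=+*#%@"[min(9,int(v)//18)] for v in r))
g=cv2.imread("pics/w11.png",0)[160:245:4,270:375:3]
for i,r in enumerate(g): print(160+4*i,"".join(" .:-=+*#%@"[min(9,int(v)//18)] for v in r))
```

```text
170 *********#***@@@@@@@@@@@@@*******##*****
177 *###*********@@@@@@@@@@@@@***#**###****#
184 ***##********@@@@@@@@@@@###****#***#****
191 #*##*****#***#@@@@@@@@##*##*#*#*********
198 #********##**%@@@@@@@@**###*************
205 ***#**#******@@@@@@@@***#*##************
212 *#****###****#@@@@@@%**#************#***
219 #***##*#*****#@@@@@@#*##***#********#***
226 #************#@@@@%##*******************
233 ****#*#*****##@@#-:::::-***##***********
240 ****##******#*@--::::::::-###***********
247 **####*******=-::-:::::::::*******#*****
254 ****#***#***=:-==:::::::::::******##****
261 ************:===-:::::::::::+***********
268 ***********+:::::::::::::::::****#******
275 *********#*::::::::::::::::::****#******
282 #**##******:::::::--:--::::::-****##***#
289 **********-:::::::==.-=:::::::****##****
296 **********-:::::..==.-=-..::::**********
303 ****#*****-::::...-= -=-..::::#*********
310 ****###***+::::...==.-==..:::-**********
317 *****###***-::...:==.-==...::***********
324 #**#******#*==:..:==.-=-...:-***********
331 *************- ....-.-......************
338 **#*:....****...
[... 564 characters left out ...]
.....:-==++====+====
180 +++====*%%%+........:.:-=+=========
184 ++===++*%%=..::...:.:.:.-=+==+++++=
188 ==+====+%*:.....:.:.::.::=+*++==+==
192 ++++==++%-..::.:...:::.:.-++++=++==
196 =====+++*-...::-#%%=..:::.=*##++++=
200 ++=+++=++---:--+%%%%-:::::-%%%%++++
204 ==+===+*+-----.=+%%*:-----=%%%%%#+=
208 =======+*-----:.::::------*%%###%*+
212 =++++=+++----::::::-------+++==+=+=
216 ==+++++=+=:::::::::::::::=+++=+++=+
220 ++++++=+===..::::.:...::==+=++=====
224 +++++++++===-::::::.::-=+=++=+++=++
228 ++==+++++=+++==-::--=+=+====++=++++
232 +++++++++=++++++++++++++++++=++++++
236 %%%%%%%%%%%%%%%%%%%%%%%%%%%%%%%%%%%
240 %%%%%%%%%%%%%%%%%%%%%%%%%%%%@%%%%%%
244 %%%%%%%%%%@@@%%@%%%%%%%%%%%%%%@%%%%
```

The ASCII view shows the spool unmoved while the fingers read shut; I'll retry with a staged closing.

```bash
python3 -c "
from h import *
print(delta([442.9,8.4,0],down(-9.1)))"
python3 -m crank '[{"delta_pos":[0,0.1,5],"rot":[0,0,0]},{"delta_pos":[0,0.1,10],"rot":[0,0,0]},{"delta_pos":[0,0.1,14],"rot":[0,0,0]},{"delta_pos":[0,0.1,17],"rot":[0,0,0]},{"delta_pos":[0,0.1,19],"rot":[0,0,0]},{"delta_pos":[0,0.1,19.9],"rot":[0,0,0]},{"delta_pos":[0,0.1,19.9],"rot":[0,0,0]},{"delta_pos":[0,0.1,19.9],"rot":[0,0,0]}]'
python3 -m crank '[{"delta_pos":[0,0,0],"rot":[0,0,0]},{"delta_pos":[0,0,0],"rot":[0,0,0]},{"delta_pos":[0,0,0],"rot":[0,0,0]},{"delta_pos":[0,0,0],"rot":[0,0,0]}]' 0.4 40
python3 - <<'E'
from h import *
w=cap("wrist","w12");g=cv2.cvtColor(w["pixels"],cv2.COLOR_RGB2GRAY)[170:400:7,200:440:6]
for i,r in enumerate(g): print(170+7*i,"".join(" .:-=+*#%@"[min(9,int(v)//18)] for v in r))
E
python3 -m crank '[{"delta_pos":[0,0,0],"rot":[0,0,0]},{"delta_pos":[0,0,0],"rot":[0,0,0]},{"delta_pos":[0,0,0],"rot":[0,0,0]}]' 0.2 40
```

```text
(array([-0. ,  0.2, 19.8]), array([-0., -0., -0.]))
time: 32.1
tcp_pos: [443.5, 8.6, 1.3]
ee_rot: [2.39, 2.037, 0.002]
force: [0.5, -0.2, -0.3]
grip_width: 85.3
grip_force: 0.0
time: 32.5
tcp_pos: [443.4, 8.6, 1.0]
ee_rot: [2.39, 2.037, 0.003]
force: [-0.6, -1.1, -0.2]
grip_width: 59.6
grip_force: 0.0
170 *************%@@@@@@@@@@@@@*************
177 *#***********@@@@@@@@@@@@***************
184 *************@@@@@@@@@@@****************
191 #************@@@@@@@@@@***#*************
198 *************#@@@@@@@@******************
205 *************#@@@@@@@**#****************
212 ******#******@@@@@@@@**#****************
219 *************#@@@@@@********************
226 #*************@@@@#*********************
233 **************@@=::::::-****************
240 *************#+-:::::::::-**************
247 *************-::--:::::::::******#******
254 ************::--::::::::::::******##****
261 ************::::::::::::::::************
268 ***********:::::::::::::::::-***********
275 ***********::::::::::::::::::***********
282 **********=:::::::+**=:::::::+**********
289 ******==.*::::::::****-:::::::**-:=+****
296 *****==:.*::::::::.::.::::::::**:.==****
303 ***.:==..*::::::::.:::.::::::-**..:=-.=*
310 **..==.. *+:::::..:::::::::::+**...==:.+
317 *:.==-...**::::::::::::::::::***...:==.:
324 =..==....***-:---:-:::::::::****....==-.
331 ..==-....****===-=-=:::::::*****.....==.
338 ...==....*****========:::-******=....+..
345 ........-*******-:::-::=*********.......
352 .....:..*************************:......
359 .......:@@%@@@%@@#@@*#@*##*******+......
366 .......@@@@@@@@@@@@@@@@@@@@@@@#***......
373 ....:..@@@@@@@@@@@@@@@@@@@@@@@@@@%=.....
380 ......+@@@@@@@@@@@@@@@@@@@@@@@@@@@@.....
387 ......:@@@@@@@@@@@@@@@@@@@@@@@@@@@%.....
394 .......@@@@@@@@@@@@@@@@@@@@@@@@@@@......
time: 32.85
tcp_pos: [443.2, 8.6, 0.7]
ee_rot: [2.39, 2.037, 0.002]
force: [0.3, 0.6, -0.1]
grip_width: 51.4
grip_force: 0.0
```

The finger rows in the picture (and the narrow 9.3 mm reading on the spindle, its taper) say the real tips stand about 24 mm behind the stated TCP; the fingers closed above the spool. Go 20 mm lower, watching the force.

```bash
python3 -m crank '[{"delta_pos":[0,0,0],"rot":[0,0,0]},{"delta_pos":[0,0,0],"rot":[0,0,0]},{"delta_pos":[0,0,0],"rot":[0,0,0]},{"delta_pos":[0,0,0],"rot":[0,0,0]},{"delta_pos":[0,0,0.5],"rot":[0,0,0]},{"delta_pos":[0,0,1],"rot":[0,0,0]},{"delta_pos":[0,0,1.3],"rot":[0,0,0]},{"delta_pos":[0,0,1.3],"rot":[0,0,0]}]' 1
python3 -m crank '[{"delta_pos":[0,0,0.3],"rot":[0,0,0]},{"delta_pos":[0,0,0.6],"rot":[0,0,0]},{"delta_pos":[0,0,0.6],"rot":[0,0,0]}]'
python3 -m crank '[{"delta_pos":[0,0,0],"rot":[0,0,0]},{"delta_pos":[0,0,0],"rot":[0,0,0]},{"delta_pos":[0,0,0],"rot":[0,0,0]},{"delta_pos":[0,0,0],"rot":[0,0,0]},{"delta_pos":[0,0,0],"rot":[0,0,0]},{"delta_pos":[0,0,0],"rot":[0,0,0]}]' 0.05 40
```

```text
time: 33.65
tcp_pos: [442.9, 8.7, -13.0]
ee_rot: [2.391, 2.038, 0.001]
force: [-0.5, -0.4, 0.2]
grip_width: 85.6
grip_force: 0.0
time: 33.95
tcp_pos: [443.0, 8.7, -18.7]
ee_rot: [2.39, 2.037, 0.001]
force: [-0.4, 0.2, 0.1]
grip_width: 85.1
grip_force: 0.0
time: 34.55
tcp_pos: [443.4, 8.6, -17.8]
ee_rot: [2.39, 2.037, 0.002]
force: [-5.1, 0.5, 11.6]
grip_width: 52.9
grip_force: 39.7
```

```bash
python3 -m crank '[{"delta_pos":[0,0,0],"rot":[0,0,0]},{"delta_pos":[0,0,0],"rot":[0,0,0]},{"delta_pos":[0,0,-0.5],"rot":[0,0,0]},{"delta_pos":[0,0,-2],"rot":[0,0,0]},{"delta_pos":[0,0,-5],"rot":[0,0,0]},{"delta_pos":[0,0,-9],"rot":[0,0,0]},{"delta_pos":[0,0,-13],"rot":[0,0,0]},{"delta_pos":[0,0,-17],"rot":[0,0,0]},{"delta_pos":[0,0,-20],"rot":[0,0,0]},{"delta_pos":[0,0,-21],"rot":[0,0,0]},{"delta_pos":[0,0,-21],"rot":[0,0,0]}]' -1 80
cat >> h.py <<'E'
def held(w):
    "spool in the hand: bore centre and outline in tool frame"
    st=bot.sense();r=R.from_rotvec(st["ee_rot"]).as_matrix()
    g=cv2.cvtColor(w["pixels"],cv2.COLOR_RGB2GRAY)[200:400:6,220:430:5]
    for i,q in enumerate(g): print(200+6*i,"".join(" .:-=+*#%@"[min(9,int(v)//18)] for v in q))
    for x in (-27,-9,0,9,27): print(x,proj(w,st["tcp_pos"]+r@[x,0,-41.8])[0])
    print(proj(w,st["tcp_pos"]+r@[0,27,-41.8])[0])
E
python3 - <<'E'
from h import *
held(cap("wrist","w13"));print(delta([609,-14.8,220],down(-9.1)))
E
```

```text
time: 35.65
tcp_pos: [443.2, 8.6, 192.3]
ee_rot: [2.389, 2.036, 0.004]
force: [0.2, -0.3, -3.9]
grip_width: 51.2
grip_force: 84.1
200 ****+*********%@@@@@@@@@#***************=-
206 **************#@@@@@@@@@@%**************--
212 ****************************************--
218 ******************************+*********--
224 ******************+***+*****************:-
230 @#*********+**************+*************:-
236 @@@@@@@@@@@@@@@%@@@@@@%@@@@@@@@@@*******--
242 @@@@@@@@@@@@@@@@@@#=--+%@@@@@@@@@@@%#*-.:-
248 @@@@@@@@@@@@@@@-::::::::.:*@@@@@@@@@@@-::-
254 @@@@@@@@@@@@@:::::::::::::::*@@@@@@@@@@*--
260 @@@@@@@@@@@@:::::::::::::::::=@@@@@@@@@+==
266 @@@@@@@@@@@:::::::::::::::::::=@@@@@@@@+==
272 @@@@@@@@@@::--:::::::::::::::.:%@@@@@@@===
278 @@@@@@@@@@::::::::::.:::::::::::@@@@@@@-==
284 @@@@@@@@@-:::::::::::::::::::::.@@@@@@@-==
290 @@@@@==:.::::::::::::.:::::::::::.--#@@#==
296 @@@#+-=::::::::::::::::::::::::::.:-=#%@==
302 @*::==:.::::::::::..:::::::::::::..=--.:@=
308 @::-=-..:::::::::.-----:.::::::::..:--..-#
314 :::-=-..::::::::.::::....:::::::::..---..%
320 :.-=-...::::::::.::..:..::::::.::...---:..
326 .:==-...:::::::::..::::..::::::::....---..
332 .:-+:...:::::::::....:..:::::::::....==...
338 :..=:...::::::::::::.::::::::::::....=:...
344 .....:..@-::::::::::::::::::::.:@.........
350 ........@@:::--::::::::::::::::*@*........
356 .......=@@@-------::::::::::::%@@@........
362 .......@@@@@+------::::::::::@@@@@........
368 .......@@@@@@@%------:::::+@@@@@@@*.......
374 ......-@@@@@@@@@@@#*=+#%@@@@@@@@@@@.......
380 ......@@@@@@@@@@@@@@@@@@@@@@@@@@@@@:......
386 . ....@@@@@@@@@@@@@@@@@@@@@@@@@@@@@=......
392 ... ..%@@@@@@@@@@@@@@@@@@@@@@@@@@@@.......
398 ......-@@@@@@@@@@@@@@@@@@@@@@@@@@@@...... 
-27 [317.6 375.8]
-9 [317.5 339.7]
0 [317.4 320.6]
9 [317.4 300.8]
27 [317.2 258.7]
[383.8 320.6]
(array([ 0.3, 16.8, -2.9]), array([ 0.1, -0. , -0. ]))
```

Bore centre lies at tool (0, ~0), so the spool is centred in the hand. Move over the spindle.

```bash
python3 -m crank '[{"delta_pos":[0,1,-0.5],"rot":[0,0,0]},{"delta_pos":[0,3,-1],"rot":[0,0,0]},{"delta_pos":[0.1,6,-1],"rot":[0,0,0]},{"delta_pos":[0.1,9,-1],"rot":[0,0,0]},{"delta_pos":[0.2,12,-0.5],"rot":[0,0,0]},{"delta_pos":[0.3,15,0],"rot":[0,0,0]},{"delta_pos":[0.3,16.4,1],"rot":[0,0,0]},{"delta_pos":[0.3,16.8,2],"rot":[0,0,0]},{"delta_pos":[0.3,16.8,2.5],"rot":[0,0,0]},{"delta_pos":[0.3,16.8,2.5],"rot":[0,0,0]},{"delta_pos":[0.3,16.8,2.5],"rot":[0,0,0]}]'
python3 - <<'E'
from h import *
print(delta([609.1,-14.6,130],down(-9.1)))
w=cap("wrist","w14");st=bot.sense();r=R.from_rotvec(st["ee_rot"]).as_matrix()
g=cv2.cvtColor(w["pixels"],cv2.COLOR_RGB2GRAY)[296:350:3,290:350:2]
for i,q in enumerate(g): print(296+3*i,"".join(" .:-=+*#%@"[min(9,int(v)//12)] for v in q))
print(proj(w,[[609.1,-14.5,143]]))
E
```

```text
time: 36.8
tcp_pos: [608.8, -14.9, 167.3]
ee_rot: [2.39, 2.037, 0.002]
force: [0.1, -1.0, -2.0]
grip_width: 51.0
grip_force: 84.1
(array([0. , 0. , 3.7]), array([ 0.1, -0. , -0. ]))
296 :------------------------:----
299 --:--:----:--=+**+=---:------:
302 ---------=%@@@@@@@@@@@+-:-----
305 --------@@@@@@@@@@@@@@@@=:----
308 -------:=@@@@@@@@@@@@@@=:----:
311 -----::-::-*@@@@@@@@*=::--:---
314 -:--:-::::::::----:::::::::---
317 ----::--:-:--::-:::::-:--::-:-
320 ----::::--:-:-------:-:--:::--
323 ----:::::---:-::::::---:::::--
326 :-----::::::---------:::::---:
329 -----:::::::::::--:::-:::-----
332 --:----:::::::-:--::-:::::----
335 ----------:-::-:::-:--:-------
338 -------------:::-:------------
341 ------------------------------
344 ------------------------------
347 ------------------------------
[[319.7 260.5]]
```

```bash
python3 -m crank '[{"delta_pos":[0.02,0.03,1.5],"rot":[0,0,0]},{"delta_pos":[0.02,0.03,3],"rot":[0,0,0]},{"delta_pos":[0.02,0.03,4],"rot":[0,0,0]},{"delta_pos":[0.02,0.03,4.5],"rot":[0,0,0]},{"delta_pos":[0.02,0.03,5],"rot":[0,0,0]},{"delta_pos":[0.02,0.03,5.5],"rot":[0,0,0]},{"delta_pos":[0.02,0.03,5.5],"rot":[0,0,0]}]'
```

```text
time: 37.55
tcp_pos: [609.6, -14.8, 111.4]
ee_rot: [2.39, 2.037, 0.001]
force: [1.2, -0.0, -1.7]
grip_width: 51.2
grip_force: 84.1
```

```bash
python3 -m crank '[{"delta_pos":[0,0,1],"rot":[0,0,0]},{"delta_pos":[0,0,2],"rot":[0,0,0]},{"delta_pos":[0,0,3],"rot":[0,0,0]},{"delta_pos":[0,0,3.8],"rot":[0,0,0]},{"delta_pos":[0,0,4.3],"rot":[0,0,0]},{"delta_pos":[0,0,4.6],"rot":[0,0,0]},{"delta_pos":[0,0,4.6],"rot":[0,0,0]}]'
```

```text
time: 38.25
tcp_pos: [609.7, -14.8, 65.7]
ee_rot: [2.39, 2.037, 0.002]
force: [0.2, 0.1, -2.5]
grip_width: 50.7
grip_force: 84.2
```

```bash
python3 -m crank '[{"delta_pos":[0,0,0.1],"rot":[0,0,0]},{"delta_pos":[0,0,0.2],"rot":[0,0,0]},{"delta_pos":[0,0,0.25],"rot":[0,0,0]},{"delta_pos":[0,0,0.25],"rot":[0,0,0]}]'
python3 -m crank '[{"delta_pos":[0,0,0],"rot":[0,0,0]},{"delta_pos":[0,0,0],"rot":[0,0,0]},{"delta_pos":[0,0,0],"rot":[0,0,0]},{"delta_pos":[0,0,0],"rot":[0,0,0]},{"delta_pos":[0,0,0],"rot":[0,0,0]},{"delta_pos":[0,0,-2],"rot":[0,0,0]},{"delta_pos":[0,0,-6],"rot":[0,0,0]},{"delta_pos":[0,0,-11],"rot":[0,0,0]},{"delta_pos":[0,0,-16],"rot":[0,0,0]},{"delta_pos":[0,0,-20],"rot":[0,0,0]},{"delta_pos":[0,0,-21],"rot":[0,0,0]},{"delta_pos":[0,0,-21],"rot":[0,0,0]}]' 1
python3 - <<'E'
from h import *
w=cap("wrist","w15");s=cap("scene");t=cap("top")
for c,r in ((s,(345,160,435,290)),):
    for b in blobs(c,r,dark(75),100): print(b[:2],b[2][1],plane(c,b[0],12)[0])
st=bot.sense();print(proj(w,[[609,-14.8,105],[609,-14.8,143]]))
g=cv2.cvtColor(w["pixels"],cv2.COLOR_RGB2GRAY)[150:290:5,260:380:4]
for i,q in enumerate(g): print(150+5*i,"".join(" .:-=+*#%@"[min(9,int(v)//14)] for v in q))
print(delta([435,133.2,180],down(-9.1)))
E
```

```text
time: 38.65
tcp_pos: [609.9, -14.9, 63.8]
ee_rot: [2.39, 2.037, 0.003]
force: [-0.9, 0.2, 1.4]
grip_width: 51.1
grip_force: 84.5
time: 39.85
tcp_pos: [609.9, -14.9, 274.9]
ee_rot: [2.388, 2.036, 0.005]
force: [1.4, -0.1, -0.8]
grip_width: 85.6
grip_force: 0.0
(array([365.7, 183.1]), 367) (20.615528106689453, 21.10059928894043) [ 426.7 -123.2   12. ]
(array([412.6, 266. ]), 454) (22.76839828491211, 24.033309936523438) [434.7 133.   12. ]
(array([350.8, 268.3]), 174) (17.0, 12.0) [569.   77.6  12. ]
[[318.6 205.1]
 [318.4 214.9]]
150 ++++@@@@@@@@@@@@@@@@@@@@@*++++
155 =+++@@@@@@@@@@@@@@@@@@@@%+++++
160 ++++#@@@@@@@@@@@@@@@@@@@*+++++
165 ++++@@@@@@@@@@@*#%@#++*+++++++
170 ++++#@@@@@@*++++++++++++++++++
175 +++++@@@@@@++=:::-++++++++++++
180 +++=#@@@@@@-::.:.:.:++++++++++
185 +++++@@@@@-::::::::::+++++++++
190 ++++#@@@@#.::::::-:::-++++++++
195 +++++@@@@::.:::-::.:.:++++++++
200 +++++@@@%-::-----=.:::=@@*++++
205 =++++@@@%-=--:--------+@@@#+++
210 =++++@@@@------=------#%@@%#++
215 +++++++++=---=*%=-----++++++++
220 =+++++++++--::--::::-+++++++++
225 +++++++++++-:::::::-++++++++++
230 +++++++++++++=--==++++++++++++
235 *++++++++++*+++*+**+**++*+*##+
240 @@@@@@@@@@@@@@@@@@@@@@@@@@@@@%
245 @@@@@@@@@@@@@@@@@@@@@@@@@@@@@%
250 @@@@@@@@@@@@@@@@@@@@@@@@@@@@@%
255 @@@@@@@@@@@@@@@@@@@@@@@@@@@@@%
260 @@@@@@@@@@@@@@@@@@@@@@@@@@@@%%
265 @@@@@@@@@@@@@@@@@@@@@@@@@@@@%%
270 @@@@@@@@@@@@@@=:*@@@@@%@@%@@%%
275 @@@@@@@@@@@@@%::+@@@@@@@@@@@%%
280 @%@@@@@@@@@@@@%=%@@@@@@@@%@@%%
285 @@@@@@@@@@@@@@@@@@@@@@@@@%%@%@
(array([ 11.8, -19.5,   9.2]), array([-0.1, -0. , -0. ]))
```

```bash
python3 -m crank '[{"delta_pos":[2,-3.5,0],"rot":[0,0,0]},{"delta_pos":[4.5,-7.5,0],"rot":[0,0,0]},{"delta_pos":[7,-11.5,2],"rot":[0,0,0]},{"delta_pos":[9.5,-15.5,5],"rot":[0,0,0]},{"delta_pos":[11.2,-18.5,9],"rot":[0,0,0]},{"delta_pos":[11.8,-19.5,12.5],"rot":[0,0,0]},{"delta_pos":[11.8,-19.5,14],"rot":[0,0,0]},{"delta_pos":[11.8,-19.5,14],"rot":[0,0,0]},{"delta_pos":[11.8,-19.5,14],"rot":[0,0,0]}]'
python3 - <<'E'
from h import *
w=cap("wrist");s=cap("scene")
x,y=proj(w,[434.8,133.2,12])[0].astype(int);print(x,y)
for b in blobs(w,(x-75,y-70,x+75,y+70),dark(70),400): print(b[:2],b[2][1],plane(w,b[0],12)[0])
for b in blobs(s,(395,250,430,285),dark(75),100): print(plane(s,b[0],12)[0])
print(delta([434.8,133.4,-18],down(-9.1)))
E
```

```text
time: 40.9
tcp_pos: [435.8, 132.4, 133.1]
ee_rot: [2.39, 2.037, 0.001]
force: [0.7, -1.0, 0.6]
grip_width: 85.5
grip_force: 0.0
318 217
(array([317.3, 215.3]), 3243) (64.6067123413086, 66.94754028320312) [433.9 135.1  12. ]
[434.3 133.6  12. ]
(array([ 0.1, -0.2, 15.2]), array([ 0.2, -0. , -0. ]))
```

```bash
python3 -m crank '[{"delta_pos":[0.1,-0.1,4],"rot":[0,0,0]},{"delta_pos":[0.2,-0.15,8],"rot":[0,0,0]},{"delta_pos":[0.2,-0.15,11.5],"rot":[0,0,0]},{"delta_pos":[0.2,-0.15,13.5],"rot":[0,0,0]},{"delta_pos":[0.2,-0.15,14.8],"rot":[0,0,0]},{"delta_pos":[0.2,-0.15,15.1],"rot":[0,0,0]},{"delta_pos":[0.2,-0.15,15.1],"rot":[0,0,0]},{"delta_pos":[0.2,-0.15,15.1],"rot":[0,0,0]}]'
python3 -m crank '[{"delta_pos":[0,0,0],"rot":[0,0,0]},{"delta_pos":[0,0,0],"rot":[0,0,0]},{"delta_pos":[0,0,0],"rot":[0,0,0]},{"delta_pos":[0,0,0],"rot":[0,0,0]},{"delta_pos":[0,0,0],"rot":[0,0,0]},{"delta_pos":[0,0,0],"rot":[0,0,0]}]' 0 60
```

```text
time: 41.8
tcp_pos: [435.8, 134.8, -16.8]
ee_rot: [2.39, 2.036, 0.004]
force: [2.1, -0.8, 0.6]
grip_width: 85.2
grip_force: 0.0
time: 42.4
tcp_pos: [435.3, 134.8, -16.8]
ee_rot: [2.39, 2.037, 0.003]
force: [-5.5, -1.0, 16.2]
grip_width: 51.3
grip_force: 59.9
```

```bash
python3 -m crank '[{"delta_pos":[0,0,0],"rot":[0,0,0]},{"delta_pos":[0,0,-0.5],"rot":[0,0,0]},{"delta_pos":[0,0,-2],"rot":[0,0,0]},{"delta_pos":[0,0,-5],"rot":[0,0,0]},{"delta_pos":[0,0,-9],"rot":[0,0,0]},{"delta_pos":[0,0,-13],"rot":[0,0,0]},{"delta_pos":[0,0,-17],"rot":[0,0,0]},{"delta_pos":[0,0,-20],"rot":[0,0,0]},{"delta_pos":[0,0,-21],"rot":[0,0,0]},{"delta_pos":[0,0,-21],"rot":[0,0,0]}]' -1 80
python3 - <<'E'
from h import *
w=cap("wrist","w16");st=bot.sense();r=R.from_rotvec(st["ee_rot"]).as_matrix()
g=cv2.cvtColor(w["pixels"],cv2.COLOR_RGB2GRAY)[230:390:4,300:344:2]
for i,q in enumerate(g): print(230+4*i,"".join(" .:-=+*#%@"[min(9,int(v)//12)] for v in q))
for x in (-27,0,27): print(x,proj(w,st["tcp_pos"]+r@[x,0,-40.8])[0])
print(delta([609.5,-14.8,167],down(-9.1)))
E
```

```text
time: 43.4
tcp_pos: [434.9, 134.8, 192.8]
ee_rot: [2.389, 2.037, 0.004]
force: [0.9, -0.0, -3.8]
grip_width: 50.5
grip_force: 84.0
230 @@@@@@@@@@@@@@@@@@@@@@
234 %%%@@@@@@@@@@@@@@@@@@@
238 @@%@@@@@@@@@@@@@@@@@@@
242 @%%#@@@%#*+==+#@@@%%%%
246 ----------------------
250 ---------=------=----=
254 --:--::-------:-:-::--
258 --:-::-:---------:----
262 ----------------------
266 ----------------------
270 ----------------------
274 ----------------------
278 -:--------------------
282 -----------:---::-----
286 --------------------:-
290 --:----------------:--
294 -:---:::---::-:----::-
298 -----:--:-----:::----:
302 ----+%@@@@@@@@@@@+--::
306 ---@@@@@@@@@@@@@@@@--:
310 ::::-*@@@@@@@@@@#=::::
314 ::-:::::::-:-::::::-::
318 ::-::::::-:::::::::-::
322 ::::::::.::::-::::::::
326 ::::::::-------:::::::
330 -::::::::-::::::::::::
334 --:::::::::::::::::---
338 ---::----:::::::------
342 ----------------------
346 --:------:------:-----
350 +---------------------
354 +++=------------:-----
358 =+++-------:----------
362 +++++++----:----------
366 +++++++++=-=------:---
370 +++++++=++++=--------=
374 @@@@@@@@%###%@@@@@@@@@
378 @@@@@@@@@@@@@@@@@@@@@@
382 @@@@@@@@@@@@@@@@@@@@@@
386 @@@@@@@@@@@@@@@@@@@*--
-27 [317.7 374.5]
0 [317.5 319.6]
27 [317.3 258. ]
(array([-12. ,  19.7,   2.5]), array([ 0.1, -0. , -0. ]))
```

```bash
python3 -m crank '[{"delta_pos":[-1,1.5,0],"rot":[0,0,0]},{"delta_pos":[-2.5,4,0],"rot":[0,0,0]},{"delta_pos":[-4.3,7,0],"rot":[0,0,0]},{"delta_pos":[-6.1,10,0],"rot":[0,0,0]},{"delta_pos":[-7.9,13,0],"rot":[0,0,0]},{"delta_pos":[-9.7,16,0.5],"rot":[0,0,0]},{"delta_pos":[-11.2,18.4,1],"rot":[0,0,0]},{"delta_pos":[-11.9,19.5,2],"rot":[0,0,0]},{"delta_pos":[-12,19.7,2.5],"rot":[0,0,0]},{"delta_pos":[-12,19.7,2.5],"rot":[0,0,0]},{"delta_pos":[-12,19.7,2.5],"rot":[0,0,0]}]'
python3 -c "
from h import *
print(delta([609.5,-14.8,112],down(-9.1)))"
```

```text
time: 44.55
tcp_pos: [609.4, -14.1, 167.3]
ee_rot: [2.39, 2.038, 0.002]
force: [-0.1, 0.2, -2.4]
grip_width: 50.7
grip_force: 83.9
(array([-0.1,  0. ,  5.5]), array([ 0.1, -0. ,  0. ]))
```

```bash
python3 -m crank '[{"delta_pos":[-0.05,0,1.5],"rot":[0,0,0]},{"delta_pos":[-0.05,0,3],"rot":[0,0,0]},{"delta_pos":[-0.05,0,4],"rot":[0,0,0]},{"delta_pos":[-0.05,0,4.5],"rot":[0,0,0]},{"delta_pos":[-0.05,0,5],"rot":[0,0,0]},{"delta_pos":[-0.05,0,5.5],"rot":[0,0,0]},{"delta_pos":[-0.05,0,5.5],"rot":[0,0,0]}]'
python3 -m crank '[{"delta_pos":[0,0,0.7],"rot":[0,0,0]},{"delta_pos":[0,0,1.4],"rot":[0,0,0]},{"delta_pos":[0,0,1.9],"rot":[0,0,0]},{"delta_pos":[0,0,2.1],"rot":[0,0,0]},{"delta_pos":[0,0,2.1],"rot":[0,0,0]}]'
```

```text
time: 45.25
tcp_pos: [609.8, -15.5, 111.8]
ee_rot: [2.391, 2.037, 0.001]
force: [-1.6, -1.0, -4.3]
grip_width: 50.5
grip_force: 83.9
time: 45.75
tcp_pos: [610.2, -15.3, 91.1]
ee_rot: [2.39, 2.037, 0.002]
force: [-1.3, -0.4, -3.8]
grip_width: 50.4
grip_force: 84.0
```

```bash
python3 -m crank '[{"delta_pos":[0,0,0.1],"rot":[0,0,0]},{"delta_pos":[0,0,0.2],"rot":[0,0,0]},{"delta_pos":[0,0,0.28],"rot":[0,0,0]},{"delta_pos":[0,0,0.28],"rot":[0,0,0]}]'
python3 -m crank '[{"delta_pos":[0,0,0],"rot":[0,0,0]},{"delta_pos":[0,0,0],"rot":[0,0,0]},{"delta_pos":[0,0,0],"rot":[0,0,0]},{"delta_pos":[0,0,0],"rot":[0,0,0]},{"delta_pos":[0,0,0],"rot":[0,0,0]},{"delta_pos":[0,0,-2],"rot":[0,0,0]},{"delta_pos":[0,0,-6],"rot":[0,0,0]},{"delta_pos":[0,0,-11],"rot":[0,0,0]},{"delta_pos":[0,0,-16],"rot":[0,0,0]},{"delta_pos":[0,0,-18],"rot":[0,0,0]},{"delta_pos":[0,0,-18],"rot":[0,0,0]}]' 1
python3 - <<'E'
from h import *
w=cap("wrist","w17");s=cap("scene","s17")
for b in blobs(s,(345,160,435,290),dark(75),100): print(b[:2],b[2][1],plane(s,b[0],12)[0])
print(proj(s,[[609,-14.8,81],[609,-14.8,105],[609,-14.8,129],[609,-14.8,143]]).tolist())
g=cv2.cvtColor(s["pixels"],cv2.COLOR_RGB2GRAY)[190:260:2,285:355:2]
for i,q in enumerate(g): print(190+2*i,"".join(" .:-=+*#%@"[min(9,int(v)//14)] for v in q))
print(delta([426.8,-123.2,180],down(-9.1)))
E
```

```text
time: 46.15
tcp_pos: [610.2, -15.4, 88.6]
ee_rot: [2.39, 2.037, 0.002]
force: [-0.4, -0.0, -4.2]
grip_width: 50.4
grip_force: 84.0
time: 47.25
tcp_pos: [610.8, -15.5, 272.5]
ee_rot: [2.387, 2.034, 0.008]
force: [1.0, -0.0, -0.3]
grip_width: 85.1
grip_force: 0.0
(array([365.7, 183.2]), 370) (20.714271545410156, 21.207469940185547) [ 426.7 -123.1   12. ]
(array([350.7, 268.3]), 176) (17.0, 12.0) [569.2  77.6  12. ]
[[318.73216910518846, 228.19002536791842], [318.8503037159014, 222.69365714081735], [318.9719965937309, 217.03383671541167], [319.0446886267974, 213.65401567176104]]
190 @@@@@@@@@@@@@@@@@@@@@@@@@@@@@@@@@@@
192 @@@@@@@@@@@@@@@@@@@@@@@@@@@@@@@@@@@
194 @@@@@@@@@@@@@@@@@@@@@@@@@@@@@@@@@@@
196 @@@@@@@@@@@+:@@@@@@@@@@@@@@@@@@@@@@
198 @@@@@@@@@@%=:+@@@@@@@@@@@@@@@@@@@@@
200 @@@@@@@@@@@-.%@@@@@@@@@@@@@@@@@@@@@
202 @@@@@@@@@@@@@@@@@@@@@@@@@@@@@@@@@@@
204 @@@@@@@@@@@@@@@@@@@@@@@@@@@@@@@@@@@
206 @@@@@@@@@@@@@@@@@@@@@@@@@@@@@@@@@@@
208 @@@@@@@@@@@@@%=:::=+@@@@@**#@@@@@@@
210 @@@@@@@@@@@@*:::=-===**++**+@@@@@@@
212 *@@@@@@@@@@@:===%%==-=+*++**#@@@@@@
214 +@@@@@@@@@@====-+#+====***+*+@@@@
[... 240 characters left out ...]
@@
228 ==++*@@@@#*=:-:--:::-:-@@@@++**+*#*
230 *==****@@+*+::-----:::@@@@@#++*+###
232 #-=+***+****+-----:-::@@@@@#*+*+*##
234 #==+*********+::-:-:-+@@@@@@++***##
236 #+=+***+****+***==+****@@@@@%***+*#
238 #*=++*****+**+******++@@@@@@#+*****
240 ##==+**+*******+#++@@@@@@@@@@+++**#
242 ##+=+******+**+=@@@@@@@@@@@@@%***+#
244 ##*==*+****++@@@@@@@@@@@@@@@@@*+***
246 *##==+*+***+@@@@@@@@@@@@@@@@@@#+**+
248 ###==+++***+@@@@@@@@@@@@@@@@@@#*+++
250 ###*==*****=@@@@@@@@@@@@@@@@@@@+**+
252 ####==+****@@@@@@@@@@@@@@@@@@@@%++*
254 *###==+***+@@@@@@@@@@@@@@@@@@**+*++
256 ####==+**+@@@@@@@@@@@-.@@%**+***+**
258 *###*==+*@@@@@@@@@@@@-:+++*********
(array([-13.5, -16.4,   8.8]), array([ 0.1, -0. , -0. ]))
```

```bash
python3 -m crank '[{"delta_pos":[-2.5,-3,0],"rot":[0,0,0]},{"delta_pos":[-5.5,-6.7,0],"rot":[0,0,0]},{"delta_pos":[-8.5,-10.3,2],"rot":[0,0,0]},{"delta_pos":[-11,-13.4,5],"rot":[0,0,0]},{"delta_pos":[-13,-15.8,9],"rot":[0,0,0]},{"delta_pos":[-13.5,-16.4,12.5],"rot":[0,0,0]},{"delta_pos":[-13.5,-16.4,14],"rot":[0,0,0]},{"delta_pos":[-13.5,-16.4,14],"rot":[0,0,0]},{"delta_pos":[-13.5,-16.4,14],"rot":[0,0,0]}]'
python3 - <<'E'
from h import *
w=cap("wrist");s=cap("scene")
x,y=proj(w,[426.8,-123,12])[0].astype(int);print(x,y)
for b in blobs(w,(x-75,y-70,x+75,y+70),dark(70),400): print(b[:2],b[2][1],plane(w,b[0],12)[0])
for b in blobs(s,(350,168,385,198),dark(75),100): print(plane(s,b[0],12)[0])
print(delta([426.6,-122.4,-17],down(-9.1)))
E
```

```text
time: 48.25
tcp_pos: [426.7, -122.6, 128.2]
ee_rot: [2.391, 2.038, 0.001]
force: [-0.4, -0.2, 0.8]
grip_width: 85.4
grip_force: 0.0
320 220
(array([318.9, 219.1]), 3381) (67.0, 67.0) [ 425.9 -122.1   12. ]
[ 426.4 -123.2   12. ]
(array([ 0. , -0.1, 14.6]), array([0.1, 0. , 0. ]))
```

```bash
python3 -m crank '[{"delta_pos":[0,0,4],"rot":[0,0,0]},{"delta_pos":[0,0,8],"rot":[0,0,0]},{"delta_pos":[0,0,11],"rot":[0,0,0]},{"delta_pos":[0,0,13],"rot":[0,0,0]},{"delta_pos":[0,0,14.3],"rot":[0,0,0]},{"delta_pos":[0,0,14.6],"rot":[0,0,0]},{"delta_pos":[0,0,14.6],"rot":[0,0,0]},{"delta_pos":[0,0,14.6],"rot":[0,0,0]}]'
python3 -m crank '[{"delta_pos":[0,0,0],"rot":[0,0,0]},{"delta_pos":[0,0,0],"rot":[0,0,0]},{"delta_pos":[0,0,0],"rot":[0,0,0]},{"delta_pos":[0,0,0],"rot":[0,0,0]},{"delta_pos":[0,0,0],"rot":[0,0,0]},{"delta_pos":[0,0,0],"rot":[0,0,0]}]' 0 60
python3 -m crank '[{"delta_pos":[0,0,0],"rot":[0,0,0]},{"delta_pos":[0,0,-0.5],"rot":[0,0,0]},{"delta_pos":[0,0,-2],"rot":[0,0,0]},{"delta_pos":[0,0,-5],"rot":[0,0,0]},{"delta_pos":[0,0,-9],"rot":[0,0,0]},{"delta_pos":[0,0,-13],"rot":[0,0,0]},{"delta_pos":[0,0,-17],"rot":[0,0,0]},{"delta_pos":[0,0,-20],"rot":[0,0,0]},{"delta_pos":[0,0,-21],"rot":[0,0,0]},{"delta_pos":[0,0,-21],"rot":[0,0,0]}]' -1 80
python3 - <<'E'
from h import *
w=cap("wrist","w18");st=bot.sense();r=R.from_rotvec(st["ee_rot"]).as_matrix()
g=cv2.cvtColor(w["pixels"],cv2.COLOR_RGB2GRAY)[236:390:4,300:344:2]
for i,q in enumerate(g): print(236+4*i,"".join(" .:-=+*#%@"[min(9,int(v)//12)] for v in q))
print(delta([609.6,-14.8,167],down(-9.1)))
E
```

```text
time: 49.15
tcp_pos: [427.7, -123.0, -16.6]
ee_rot: [2.389, 2.037, 0.003]
force: [0.1, 0.5, 0.7]
grip_width: 85.7
grip_force: 0.0
time: 49.75
tcp_pos: [427.3, -122.9, -16.6]
ee_rot: [2.389, 2.037, 0.002]
force: [-6.1, 3.3, 19.5]
grip_width: 51.5
grip_force: 58.9
time: 50.75
tcp_pos: [427.0, -122.9, 193.0]
ee_rot: [2.389, 2.036, 0.003]
force: [0.5, 0.0, -2.8]
grip_width: 50.8
grip_force: 84.0
236 @@@@@@@@@@@@@@@@@@@@@@
240 @@@@@@@@@@@@@@@@@@@@@@
244 @#=-------:----:---+#@
248 ----------------------
252 -=----::-----:---:----
256 :-:----::---:::--:----
260 -----------:------::--
264 ----------------------
268 ------------:---------
272 ----------------------
276 --:---------------:---
280 ----------------------
284 ------------:-----:---
288 ---:------:-:---------
292 -:-::-::-:---::-:---::
296 --::-::--:------:--::-
300 ::::-=#@@@@@@@@#=:-:--
304 -:-@@@@@@@@@@@@@@@@-::
308 ::-:*@@@@@@@@@@@@*:::-
312 :::::::-=****=-:::::::
316 :::::-::::::::::::::::
320 ::::::::::::::::::::::
324 ::.:::::::::--::::::::
328 -::::.:.:::::-::::::::
332 :::::::::::::::::::::-
336 -::::-:::::::::::--:--
340 ::-::::----:-:--:--:--
344 ----:------:--:::-::--
348 --::::-::-----------::
352 --:--:-:----:------:--
356 --:------:------------
360 ------------:----::---
364 ----------------------
368 -------------:--------
372 @@@@#+=-=======+=*@@@@
376 @@@@@@@@@@@@@@@@@@@@@@
380 @@@@@@@@@@@@@@@@@@@@@@
384 @@@@@@@@@@@@@@@@@@@@@@
388 @@@@@@@@@@@@@@@@@@@@@@
(array([13.6, 16.4,  2.5]), array([ 0.1, -0. , -0. ]))
```

```bash
python3 -m crank '[{"delta_pos":[1.2,1.5,0],"rot":[0,0,0]},{"delta_pos":[3.3,4,0],"rot":[0,0,0]},{"delta_pos":[5.8,7,0],"rot":[0,0,0]},{"delta_pos":[8.3,10,0],"rot":[0,0,0]},{"delta_pos":[10.8,13,0],"rot":[0,0,0]},{"delta_pos":[12.6,15.2,0.5],"rot":[0,0,0]},{"delta_pos":[13.5,16.3,1.5],"rot":[0,0,0]},{"delta_pos":[13.6,16.4,2.5],"rot":[0,0,0]},{"delta_pos":[13.6,16.4,2.5],"rot":[0,0,0]},{"delta_pos":[13.6,16.4,2.5],"rot":[0,0,0]},{"delta_pos":[13.6,16.4,2.5],"rot":[0,0,0]}]'
python3 -c "
from h import *
print(delta([609.8,-15,124],down(-9.1)))"
```

```text
time: 51.9
tcp_pos: [609.7, -15.1, 168.3]
ee_rot: [2.39, 2.036, 0.003]
force: [0.1, 0.1, -3.1]
grip_width: 51.1
grip_force: 84.0
(array([ 0. , -0. ,  4.4]), array([ 0.1, -0. , -0.1]))
```

```bash
python3 -m crank '[{"delta_pos":[0,0,1.5],"rot":[0,0,0]},{"delta_pos":[0,0,2.8],"rot":[0,0,0]},{"delta_pos":[0,0,3.6],"rot":[0,0,0]},{"delta_pos":[0,0,4.1],"rot":[0,0,0]},{"delta_pos":[0,0,4.6],"rot":[0,0,0]},{"delta_pos":[0,0,5],"rot":[0,0,0]},{"delta_pos":[0,0,5.2],"rot":[0,0,0]},{"delta_pos":[0,0,5.2],"rot":[0,0,0]}]'
```

```text
time: 52.7
tcp_pos: [610.1, -14.6, 115.4]
ee_rot: [2.39, 2.037, 0.001]
force: [-2.0, -2.4, -4.1]
grip_width: 51.0
grip_force: 83.9
```

```bash
python3 -m crank '[{"delta_pos":[0,0,0.1],"rot":[0,0,0]},{"delta_pos":[0,0,0.2],"rot":[0,0,0]},{"delta_pos":[0,0,0.28],"rot":[0,0,0]},{"delta_pos":[0,0,0.28],"rot":[0,0,0]}]'
```

```text
time: 53.1
tcp_pos: [610.2, -14.7, 113.2]
ee_rot: [2.39, 2.037, 0.002]
force: [-4.3, -3.8, 0.3]
grip_width: 50.5
grip_force: 84.4
```

```bash
python3 -m crank '[{"delta_pos":[0,0,0.05],"rot":[0,0,0]},{"delta_pos":[0,0,0.05],"rot":[0,0,0]},{"delta_pos":[0,0,0.05],"rot":[0,0,0]},{"delta_pos":[0,0,0.05],"rot":[0,0,0]},{"delta_pos":[0,0,0.05],"rot":[0,0,0]},{"delta_pos":[0,0,0.05],"rot":[0,0,0]},{"delta_pos":[0,0,-2],"rot":[0,0,0]},{"delta_pos":[0,0,-6],"rot":[0,0,0]},{"delta_pos":[0,0,-11],"rot":[0,0,0]},{"delta_pos":[0,0,-15],"rot":[0,0,0]},{"delta_pos":[0,0,-15],"rot":[0,0,0]}]' 1
python3 - <<'E'
from h import *
w=cap("wrist","w19");s=cap("scene","s19");t=cap("top")
print(proj(s,[[609,-14.8,81],[609,-14.8,129],[609,-14.8,153]]).tolist())
g=cv2.cvtColor(s["pixels"],cv2.COLOR_RGB2GRAY)[196:246:2,290:350:1]
for i,q in enumerate(g): print(196+2*i,"".join(" .:-=+*#%@"[min(9,int(v)//12)] for v in q))
g=cv2.cvtColor(w["pixels"],cv2.COLOR_RGB2GRAY)[160:290:4,270:370:3]
for i,q in enumerate(g): print(160+4*i,"".join(" .:-=+*#%@"[min(9,int(v)//12)] for v in q))
print(proj(w,[[609,-14.8,81],[609,-14.8,153],[609,-14.8,143]]).tolist())
for c,roi in ((s,(425,320,460,365)),): print([(b[0],b[1]) for b in blobs(c,roi,dark(28),60)])
E
```

```text
time: 54.2
tcp_pos: [611.5, -14.6, 269.2]
ee_rot: [2.385, 2.033, 0.011]
force: [1.5, 0.1, 0.2]
grip_width: 85.2
grip_force: 0.0
[[318.73216910518846, 228.19002536791842], [318.9719965937309, 217.03383671541167], [319.09740275170543, 211.2035442381587]]
196 @@@@@@@@@@@@@@@@@*--*@@@@@@@@@@@@@@@@@@@@@@@@@@@@@@@@@@@@@@@
198 @@@@@@@@@@@@@@@@%+--=+@@@@@@@@@@@@@@@@@@@@@@@@@@@@@@@@@@@@@@
200 @@@@@@@@@@@@@@@@@=..+@@@@@@@@@@@@@@@@@@@@@@@@@@@@@@@@@@@@@@@
202 @@@@@@@@@@@@@@@@@@@@@@@*==--:--=+*@@@@@@@@@@@@@@@@@@@@@@@@@@
204 @@@@@@@@@@@@@@@@@@@@+------==+=+++=+#@@@@@@@@@@@@@@@@@@@@@@@
206 @@@@@@@@@@@@@@@@@@+==+++++++++++++=++=%@@@@@@@@@@@@@@@@@@@@@
208 @@@@@@@@@@@@@@@@@#++++++++=---=+++++++++@@@@@@@%#%@@@@@@@@@@
210 @@@@@@@@@@@@@@@@%+=+++++=-------==---=-:*##*#**##**@@@@@@@@@
212 @@@@@@@@@@@@@@@@+:==+=-=---@@@+-----==--=*####*###*%@@@@@@@@
214 @@@@@@@@@@@@@@@@#:----+=--+*%%**=-------+*###**#*##+@@@@@@@@
216 @@@@@@@@@@@@@@@%+---=----=------=-------+*##########*@@@@@@@
218 @@@@@#%###**###*=-:=--:=-=--------=--::-*##**##**#*#*+@@@@@@
220 %%#*#**#####**##+----=-----------------:%@@@@@*##*#***@@@@@@
22
[... 1492 characters left out ...]
==================+*+*****
236 *******+================-++**#***#
240 @@@@@@@@%===---=-------=%@@@@@@@@@
244 @@@@@@@@@@*:---:--:--:+@@@@@@@@@@@
248 @@@@@@@@@@@@%+-::--+%@@@@@@@@@@@@@
252 @@@@@@@@@@@@@@@@@@@@@@@@@@@@@@@@@@
256 @@@@@@@@@@@@@@@@@@@@@@@@@@@@@@@@@@
260 @@@@@@@@@@@@@@@@@@@@@@@@@@@@@@@@@@
264 @@@@@@@@@@@@@@@@@@@@@@@@@@@@@@@@@@
268 @@@@@@@@@@@@@@@@@@@@@@@@@@@@@@@@@@
272 @@@@@@@@@@@@@@@+=%@@@@@@@@@@@@@@@@
276 @@@@@@@@@@@@@@#:-+@@@@@@@@@@@@@@@@
280 @@@@@@@@@@@@@@=:-=@@@@@@@@@@@@@@@@
284 @@@@@@@@@@@@@@@%#@@@@@@@@@@@@@@@@@
288 @@@@@@@@@@@@@@@@@@@@@@@@@@@@@@@@@@
[[316.09882551897226, 201.69147339076918], [315.7248228103743, 220.31165736652878], [315.78686919500007, 217.2201957613244]]
[]
```

```bash
python3 -m crank '[{"delta_pos":[0,-3,0],"rot":[0,0,0]},{"delta_pos":[0,-7,0],"rot":[0,0,0]},{"delta_pos":[0,-11,0],"rot":[0,0,0]},{"delta_pos":[0,-13,0],"rot":[0,0,0]},{"delta_pos":[0,-13,0],"rot":[0,0,0]},{"delta_pos":[0,-13,0],"rot":[0,0,0]},{"delta_pos":[0,-13,0],"rot":[0,0,0]},{"delta_pos":[0,-13,0],"rot":[0,0,0]}]'
python3 - <<'E'
from h import *
s=cap("scene");t=cap("top")
for n,c,roi in (("s",s,(425,320,460,365)),("t",t,(125,265,200,300))):
    for th in (28,38): print(n,th,[(b[0],b[1]) for b in blobs(c,roi,dark(th),40)])
E
```

```text
time: 55.15
tcp_pos: [482.2, 6.0, 261.9]
ee_rot: [2.391, 2.038, 0.001]
force: [0.2, -0.2, 1.0]
grip_width: 85.3
grip_force: 0.0
s 28 [(array([436. , 345.6]), 60)]
s 38 [(array([436.9, 342. ]), 177)]
t 28 [(array([150.1, 278.8]), 136)]
t 38 [(array([150. , 278.5]), 157), (array([178.7, 282.6]), 42)]
```

```bash
python3 -c "
from plant import bot
print(bot.hand_in())"
```

```text
the job is handed in; nothing more can be done
None
```

I handed the job in at about 55 s with all eight balls in the well, the cover flush over both pins, three spools stacked flat on the spindle, and the empty basket back level in the tray; the judge returned no verdict.

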